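Bank a finished drive on the stack and weigh it down

TASK

Slide the dock's latch fully aside, take the solid-state drive off the sloping dock and lay it flat and square on top of the pile in the stacking rack: the height of that pile is not known, so lower the drive gently until you feel it rest and only then let go. Then set the steel hold-down weight, its plate down, gently on the middle of that drive in the same way, with no drop and no hard pressing. Leave everything else where it is.

Things in the scene. Friction and masses are not known exactly. Their poses are not given: they have to be found in the camera images.
- drive_c (a point): Centre of the loose solid-state drive: a ribbed aluminium bar 104 long (its x) x 48 wide (its y) x 15 thick (its z, ribs up), about 0.13 kg. It starts on the dock, sloping 30 degrees. Either end may point either way on the pile.
- dock: Fixed sloping plastic dock. Origin: centre of underside, on the table. The slope rises towards its +x at 30 degrees (normal (-0.5,0,0.866) in its frame). The drive lies along x on a 30 wide, 16 high middle rail, so its sides overhang 9 each; lower end at a stop, 28 above the slope plate. With the latch aside it comes off along the normal. Top about 105 above the table.
- latch_knob (a point): Middle of the latch's round black knob, 16 diameter, 26 tall, square to the slope, near the dock's upper end on its +y side. Just below the knob a flat steel bar, 6 thick, reaches over the drive's upper end. Axes: x up the slope, y sideways (= dock y), z the slope's normal.
- latch (a joint): Travel of the latch in m along the dock's +y: 0 to 0.008 at the start (bar over the drive), about 0.045 at its stop (fully aside). About 2 N of friction, no spring; it stays where it is left.
- rack: Fixed rack: base 140 (x) x 90 (y), an upright aluminium plate at each x end, 60 wide, top 98 above the table, 114 clear between them, y sides open. Origin: centre of underside, on the table. Centred between the plates is a level pile of like drives (104 along x, 48 along y) on a cushion that gives 1 mm per 3 N. Its top is 40 to 90 above the table, not reported. The new drive lies along x.
- weight_c (a point): Middle of the loose dark steel weight, 23 above its underside, 0.4 kg: plate 80 (its x) x 44 (y) x 14 thick with an upright grip rib in the middle, 44 long (x) x 12 thick (y), up to 46 above the underside. z up. It stands on the table, nearer the robot or between dock and rack; the cooler stands in the other of these places.
- cooler: Bystander: processor cooler, 60 x 60 x 50 high, finned metal with a red fan on top; origin under its centre.
- fan: Bystander: black case fan lying flat, 80 x 80 x 25; origin under its centre.
- tin: Bystander: small round open steel tin, 56 diameter, 30 high; origin under its centre.
- screwdriver: Bystander: screwdriver lying on the table, 170 long along its x.
- mouse: Bystander: white computer mouse, 100 x 58 x 30; origin under its centre.
- harddisk: Bystander: hard disk lying flat, 147 x 102 x 26; origin under its centre.
Not all that is in view belongs to the job. What is shaped like the part that bears weight_c but purple is not meant. There is more than one size of the part that bears drive_c; the job needs the smaller.

How it is judged:
On the way, in this order (a step that is already met when the one before it is completed fails the run):
1. the latch is slid aside (at least 35 mm) (value of joint latch above 0.035 m), for 0.1 s.
2. the drive, still held, lies flat and square on the pile and presses on it (horizontal distance between drive_c and rack below 0.011 m and angle between drive_c's own z axis and vertical below 0.09 rad and angle between the x axis of drive_c and the x axis of rack, either way round below 0.15 rad and contact force between drive and rack above 0.3 N and contact force between the fingers and drive above 0.3 N), for 0.1 s.
3. the drive is let go and rests on the pile (horizontal distance between drive_c and rack below 0.011 m and angle between drive_c's own z axis and vertical below 0.09 rad and angle between the x axis of drive_c and the x axis of rack, either way round below 0.15 rad and contact force between drive and rack above 0.3 N and contact force between the fingers and drive below 0.05 N and linear speed of drive below 0.02 m/s), for 0.2 s.
4. the weight, still held, rests on the drive (contact force between weight and drive above 0.5 N and contact force between the fingers and weight above 0.3 N and horizontal distance between weight_c and drive_c below 0.015 m and angle between weight_c's own z axis and vertical below 0.12 rad), for 0.1 s.
At the end, for the whole second after the job is handed in: The drive lies level (within 5 degrees) on the pile in the rack, its centre within 11 mm of the rack's centre and its length within 8.5 degrees of the rack's; the weight stands upright on it, within 15 mm of its middle; both are let go and at rest, and the latch is still aside (horizontal distance between drive_c and rack below 0.011 m and angle between each of drive_c, weight_c's own z axis and vertical below 0.09 rad and angle between the x axis of drive_c and the x axis of rack, either way round below 0.15 rad and contact force between drive and rack above 0.3 N and value of joint latch above 0.03 m and contact force between weight and drive above 0.5 N and horizontal distance between weight_c and drive_c below 0.015 m and contact force between the fingers and anything else below 0.05 N and linear speed of each of drive, weight below 0.02 m/s); the robot touches nothing.
It fails at once if the drive or the weight is dropped (falls free, faster than 0.3 m/s) ((contact force between the fingers and drive below 0.01 N and linear speed of drive above 0.3 m/s) or (contact force between the fingers and weight below 0.01 N and linear speed of weight above 0.3 m/s)).
It fails at once if the pile or the drive is pressed with more than 40 N (contact force between any of drive, the fingers and rack above 40 N or contact force between weight and drive above 40 N).
It fails at once if a bystander is moved by more than 20 mm (distance of any of cooler, fan, tin, screwdriver, mouse, harddisk from where it was at the start of the episode above 0.02 m).
It also fails if it takes over 64 s, if anything falls off the work surface, if the arm or the gripper's body presses on something with over 40 N, if the wrist force passes 120 N, or if a joint passes its speed limit or range.

ROBOT

A 7-joint arm with a two-finger parallel gripper is mounted at the origin on the work surface. World frame = base frame: x ahead of the robot, y to its left, z up, the work surface at z = 0. Lengths are in m, angles in rad, forces in N, time in s.
With the tool pointing down it reaches from about 0.4 to 0.85 m from the base axis. Payload 10.4 kg.
Tool frame: the origin (TCP) lies midway between the tips of the shut fingers; the grasp point (between the pads) lies 19 mm behind it (grip_point_offset is the distance from the TCP to the grasp point, in m); y points along the fingers, z is the direction in which the jaws open and shut, and the axes are right-handed (so a half turn about y gives the same grasp; the last joint's range is limited). The gripper opens to 85 mm and grips with 20 to 120 N. Pads are 22 mm wide; open, the fingers measure 114 mm over their backs; the gripper's body (76 mm by 85 mm) begins 54 mm behind the grasp point. The pads swing forward as they close: fully open they stand 13 mm farther back than shut.
Start: joints at [1.326, 0.332, -0.065, 1.46, 0.022, 1.35, -0.088], TCP at [0.138, -0.61, 0.231] pointing down, gripper open.
Joint ranges: [-2.6, 2.6], [-0.5, 2.12], [-1.47, 1.34], [0.16, 2.42], [-1.27, 4.41], [0.06, 2.06], [-2.6, 2.6]. Speed limits (rad/s): [2.22, 2.22, 2.79, 2.79, 3.14, 3.14, 3.14].

INTERFACE

Orientations are given as a unit quaternion [x, y, z, w].
In Python, from workcell import * gives the robot as it stands.
- The arm moves only by the tool send_rows, never from a script. Its argument "motion" is a list of rows, each a list of 7 numbers: the opening in per cent of the stroke, from 0 (shut) to 100 (fully open), then the shift along the tool's x, y, z in m, then the turn, a rotation vector about the tool's x, y, z in rad. In form: [[claw, tx, ty, tz, ax, ay, az], ...]. A call has 1 to 10 rows; each row is the pose to reach, as a shift and turn from the pose commanded when the call began, along the tool's axes at that moment; what a row does not reach only later rows make up. A row lasts 1/12 s, in which the tool goes at most 41.7 mm and 7.16 degrees, less where a joint would pass 70% of its speed; a pose out of reach is approached as far as the arm can. A call with a gripper value outside its range is refused whole. The fingers move at their own pace and stop on an object; "squeeze" is the grip in N (left out, the last holds). Time passes only in rows, so rows that repeat a pose let the fingers close. It gives the time, the measured TCP pose, the force and the opening at its end, in the units of the state.
- get_obs(): the state, without advancing time (a new reading comes with each control period).
- camera(name): name is "side" or "top"; returns a dict with "pixels" (420x560x3 uint8, red, green, blue), "range_z" (420x560 float32, m along the optical axis (not along the pixel's ray), 0 where there is no reading), "fovy" (degrees; the focal length in pixels is half the picture's height over the tangent of half this angle, whatever the lens; pixels are square), "cx", "cy" (the principal point, pixels), "dist_coeffs" ([k1, k2, p1, p2, k3] as OpenCV has them; the pictures are not rectified), "view" (4x4, takes a point from world to camera coordinates). Camera axes: x right, y down, z forward; pixel columns grow to the right and rows downward; lengths in m; the calibration is good to about 2 mm. A picture is of the moment at which its call begins.
- hand_in(): hands the job in, once; it reports no verdict.
The state is a dict: "clock": time; "joint_pos": joint angles; "joint_velocities": joint speeds; "tau": joint torques, N m; "position": TCP position; "ee_rot": TCP orientation; "ft_force": force on the tool from outside, world axes, zero at the start; "torque": the same for the moment, N m; "grip_width": opening from 0.0 (shut) to 1.0 (fully open).
Only numpy, scipy, OpenCV 4.12 (cv2) and the standard library are available. Lean on these libraries where they do the work, as an engineer would, in place of code of your own. Each camera call takes 0.05 s, during which the arm holds its last target.

## Working session

There is one attempt and no reset: what is moved stays moved. The work goes in short steps, Python scripts to look and compute and a tool call to move; the robot and the scene stay as the last step left them, time stands still between calls to the robot, and variables do not carry over. Pictures are saved under pics/ and viewed, and the job is handed in when it is done.

Besides the shell and the picture viewer there is one more tool, called after "Emit:" as a command line: name --pt "numbers of a row" for each row, then --argument value for the rest. send_rows: Moves the arm, as the interface text tells. Its arguments: {"type":"object","properties":{"motion":{"type":"array"},"squeeze":{"type":"number"}},"required":["motion"]}

```bash
ls; mkdir -p pics; python3 - <<'E'
from workcell import *
import cv2,numpy as np
print(get_obs())
for n in("side","top"):
    c=camera(n); cv2.imwrite(f"pics/{n}0.png",c["pixels"][:,:,::-1]); np.savez(f"{n}0.npz",**c)
    print(n,c["fovy"],c["cx"],c["cy"],c["dist_coeffs"],c["view"])
E
```

```text
pics
{'clock': 0.0, 'joint_pos': array([ 1.32638632,  0.33287291, -0.06469351,  1.46094316,  0.02157335,
        1.34989426, -0.08850216]), 'joint_velocities': array([ 0.00080085, -0.00059812, -0.00012341, -0.00092479, -0.00074037,
       -0.00066875,  0.00035915]), 'tau': array([-1.82013014e-04, -6.25438499e+01,  4.93068842e-02, -3.91597223e+01,
        1.61198562e-02,  1.00961429e-02, -1.09309767e-05]), 'position': array([ 0.1374143 , -0.60932178,  0.23051438]), 'ee_rot': array([-0.07833391,  0.70326043, -0.70226379,  0.07819291]), 'ft_force': array([0.05835094, 0.13585784, 0.21162751]), 'torque': array([ 0.01970205, -0.00967939,  0.02970541]), 'grip_width': 0.9991903891097709}
side 56.48592586123446 280.41274543299056 205.14322417832923 [0.0153238 0.        0.        0.        0.       ] [[-0.83331784 -0.55275733  0.00638073  0.4491854 ]
 [-0.38986845  0.57949081 -0.7156766   0.29085851]
 [ 0.39189792 -0.59887372 -0.69840267  1.00025954]
 [ 0.          0.          0.          1.        ]]
top 57.20033580273074 282.07337881119594 209.8221497469201 [0.03842344 0.         0.         0.         0.        ] [[ 1.91752647e-03 -9.99891804e-01 -1.45843440e-02 -4.01228737e-03]
 [-9.92130536e-01 -7.63712060e-05 -1.25207799e-01  5.29835274e-01]
 [ 1.25193139e-01  1.47096623e-02 -9.92023338e-01  1.09370231e+00]
 [ 0.00000000e+00  0.00000000e+00  0.00000000e+00  1.00000000e+00]]
```

View pics/top0.png

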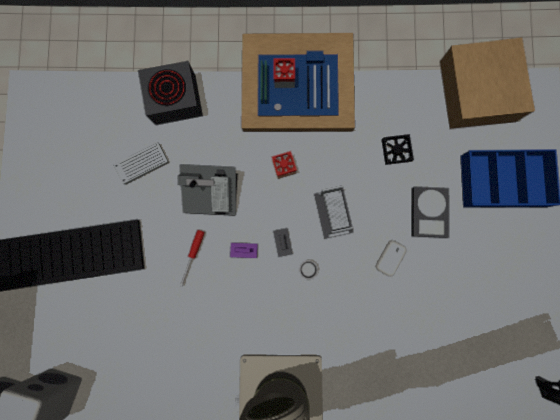

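View pics/side0.png

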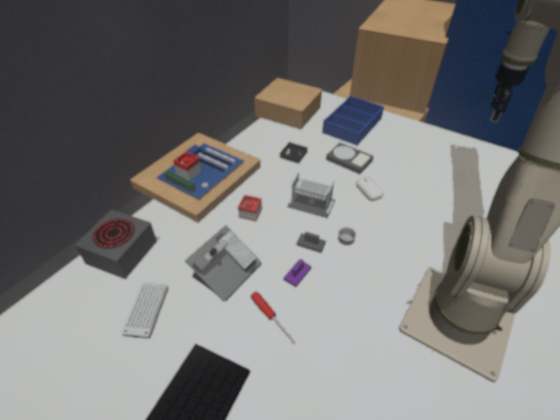

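```bash
cat > h.py <<'E'
import numpy as np,cv2
def cloud(c):
    H,W=420,560
    f=H/2/np.tan(np.radians(float(c["fovy"]))/2)
    K=np.array([[f,0,float(c["cx"])],[0,f,float(c["cy"])],[0,0,1]])
    u,v=np.meshgrid(np.arange(W),np.arange(H))
    p=cv2.undistortPoints(np.stack([u,v],-1).reshape(-1,1,2).astype(float),K,np.array(c["dist_coeffs"],float)).reshape(H,W,2)
    z=c["range_z"]; P=np.dstack([p[...,0]*z,p[...,1]*z,z])
    T=np.linalg.inv(c["view"]); X=P@T[:3,:3].T+T[:3,3]; X[z==0]=np.nan
    return X
def proj(c,pts):
    f=210/np.tan(np.radians(float(c["fovy"]))/2)
    K=np.array([[f,0,float(c["cx"])],[0,f,float(c["cy"])],[0,0,1]])
    V=c["view"]
    return cv2.projectPoints(np.atleast_2d(np.array(pts,float)),cv2.Rodrigues(V[:3,:3])[0],V[:3,3],K,np.array(c["dist_coeffs"],float))[0].reshape(-1,2)
E
python3 - <<'E'
import numpy as np,cv2
from h import *
c=dict(np.load("top0.npz")); im=c["pixels"][:,:,::-1]
cv2.imwrite("pics/crop_dock.png",cv2.resize(im[150:230,160:260],None,fx=7,fy=7,interpolation=cv2.INTER_CUBIC))
cv2.imwrite("pics/crop_rack.png",cv2.resize(im[170:280,255:365],None,fx=5,fy=5,interpolation=cv2.INTER_CUBIC))
s=dict(np.load("side0.npz")); im=s["pixels"][:,:,::-1]
cv2.imwrite("pics/crop_side.png",cv2.resize(im[170:310,175:365],None,fx=4,fy=4,interpolation=cv2.INTER_CUBIC))
X=cloud(c)
np.set_printoptions(precision=3,suppress=True,linewidth=200)
for u,v in [(208,190),(220,193),(193,183),(335,212),(336,190),(283,242),(285,164),(142,163),(308,269),(244,250)]: print(u,v,X[v,u])
Y=cloud(s)
for u,v in [(313,242),(240,246),(212,252),(313,190)]: print(u,v,Y[v,u])
E
```

```text
208 190 [0.587 0.212 0.046]
220 193 [0.572 0.172 0.076]
193 183 [0.592 0.237 0.125]
335 212 [ 0.518 -0.152  0.081]
336 190 [ 0.585 -0.159  0.055]
283 242 [ 0.435 -0.006  0.045]
285 164 [ 0.663 -0.012  0.05 ]
142 163 [0.674 0.419 0.016]
308 269 [ 0.358 -0.08   0.006]
244 250 [0.412 0.105 0.048]
313 242 [ 0.425 -0.002  0.021]
240 246 [0.564 0.163 0.074]
212 252 [0.584 0.248 0.122]
313 190 [ 0.51  -0.14   0.082]
```

View pics/crop_dock.png

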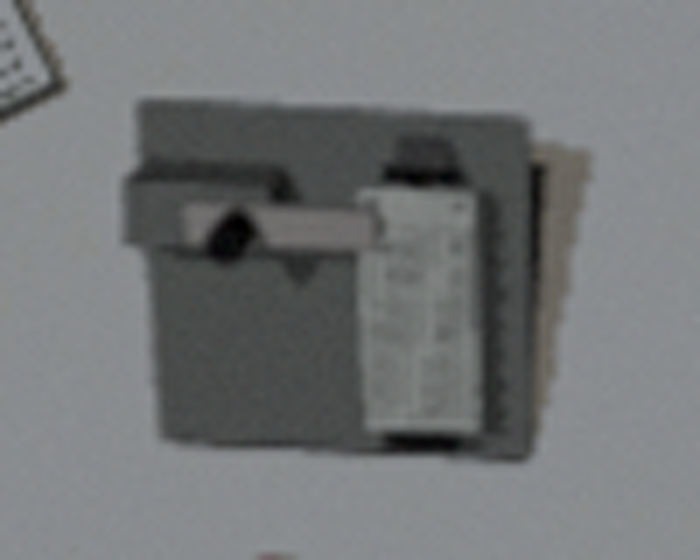

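View pics/crop_rack.png

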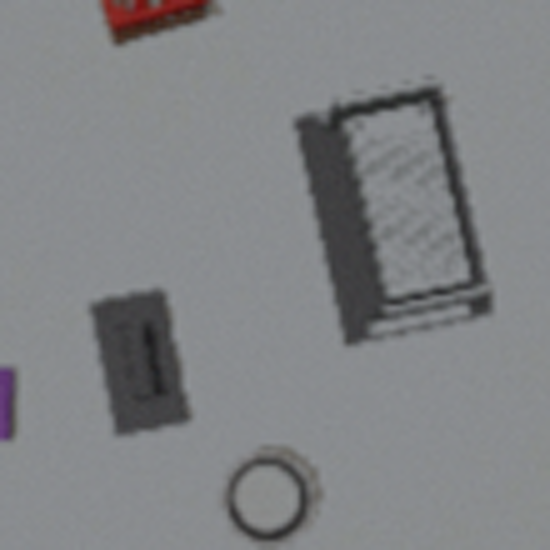

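View pics/crop_side.png

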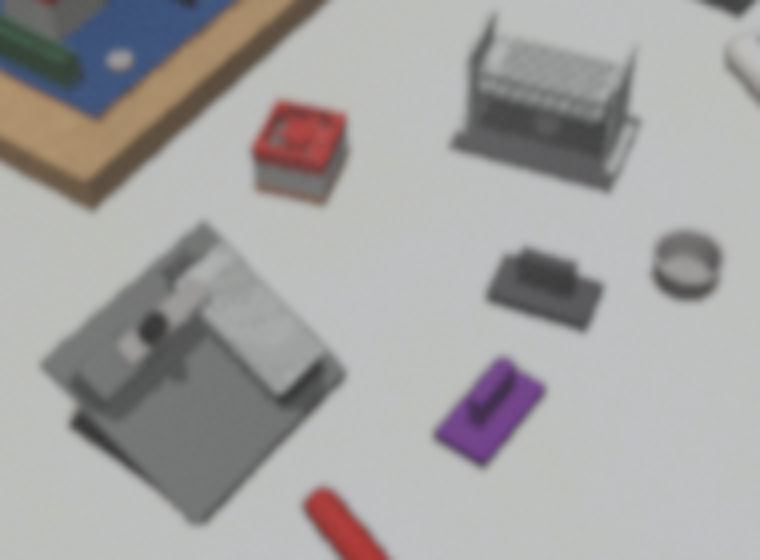

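```bash
python3 - <<'E'
import numpy as np,cv2
from h import *
from scipy.optimize import least_squares
np.set_printoptions(precision=4,suppress=True,linewidth=200)
c=dict(np.load("top0.npz")); s=dict(np.load("side0.npz"))
def reg(X,lo,hi): 
    P=X.reshape(-1,3); return P[np.all((P>lo)&(P<hi),1)]
T=cloud(c);S=cloud(s)
t=reg(T,[-.3,-.5,-.05],[1,.5,.03]); print("table z top/side",np.nanmedian(T[230:260,160:175,2]),np.median(S[330:380,330:400,2]))
for nm,X in(("top",T),("side",S)):
    P=reg(X,[.47,.1,.008],[.72,.32,.16]); 
    # plane histogram with assumed slope, fit yaw
    best=None
    for yaw in np.radians(np.arange(-20,20,.5)):
        n=np.array([-.5*np.cos(yaw),-.5*np.sin(yaw),.866]); d=P@n
        h,e=np.histogram(d,bins=np.arange(d.min(),d.max(),.001)); sc=(h**2).sum()
        if best is None or sc>best[0]: best=(sc,yaw)
    yaw=best[1];n=np.array([-.5*np.cos(yaw),-.5*np.sin(yaw),.866]); d=P@n
    h,e=np.histogram(d,bins=np.arange(d.min(),d.max(),.002)); print(nm,len(P),np.degrees(yaw)); print(np.c_[e[:-1],h][h>10])
    # boxes of top layer footprint
    ex=np.array([.866*np.cos(yaw),.866*np.sin(yaw),.5]); ey=np.array([-np.sin(yaw),np.cos(yaw),0])
    d0=e[h.argmax()]+.001
    for lo,hi in[(.027,.036),(.036,.05),(.05,.09)]:
        Q=P[(d-d0>lo)&(d-d0<hi)]; q=np.c_[Q@ex,Q@ey]
        if len(q)>5: print(lo,len(q),cv2.minAreaRect(q.astype(np.float32)),Q.mean(0))
# rack
for nm,X in(("top",T),("side",S)):
    P=reg(X,[.43,-.24,.004],[.63,-.07,.13]); h,e=np.histogram(P[:,2],bins=np.arange(0,.13,.002)); print(nm,np.c_[e[:-1],h][h>5].T)
    Q=P[(P[:,2]>.07)&(P[:,2]<.09)]; print(cv2.minAreaRect(Q[:,:2].astype(np.float32)),np.median(Q[:,2]))
    Q=P[(P[:,2]<.02)]; print(cv2.minAreaRect(P[:,:2].astype(np.float32)),"all")
    P=reg(X,[.38,-.05,.006],[.49,.045,.06]);h,e=np.histogram(P[:,2],bins=np.arange(0,.06,.002)); print("w",np.c_[e[:-1],h][h>2].T)
    print(cv2.minAreaRect(P[P[:,2]<.02][:,:2].astype(np.float32)),cv2.minAreaRect(P[P[:,2]>.03][:,:2].astype(np.float32)))
E
```

```text
table z top/side 0.00032479015036157577 nan
top 2756 -2.5
[[ -0.2556  11.    ]
 [ -0.2536  58.    ]
 [ -0.2516 289.    ]
 [ -0.2496 565.    ]
 [ -0.2476 505.    ]
 [ -0.2456 196.    ]
 [ -0.2436  39.    ]
 [ -0.2416  15.    ]
 [ -0.2396  19.    ]
 [ -0.2376  12.    ]
 [ -0.2316  17.    ]
 [ -0.2296  13.    ]
 [ -0.2256  14.    ]
 [ -0.2236  48.    ]
 [ -0.2216 146.    ]
 [ -0.2196 205.    ]
 [ -0.2176 209.    ]
 [ -0.2156 122.    ]
 [ -0.2136  53.    ]
 [ -0.2116  49.    ]
 [ -0.2096  45.    ]
 [ -0.2076  30.    ]
 [ -0.1856  11.    ]]
0.027 714 ((0.49142205715179443, 0.24530062079429626), (0.1437031775712967, 0.1672562062740326), 89.91976165771484) [0.5749 0.1895 0.0756]
0.036 155 ((0.5047494769096375, 0.23112012445926666), (0.16330879926681519, 0.12616929411888123), 17.924701690673828) [0.5964 0.2257 0.0969]
0.05 38 ((0.5608612298965454, 0.2674950361251831), (0.013248530216515064, 0.01618085987865925), 86.5163345336914) [0.591  0.2414 0.1196]
side 2983 -3.0000000000000004
[[ -0.2526  38.    ]
 [ -0.2506 279.    ]
 [ -0.2486 711.    ]
 [ -0.2466 651.    ]
 [ -0.2446 195.    ]
 [ -0.
[... 2542 characters left out ...]
066, 0.05908837914466858), 13.09438705444336) 0.07846095992402669
((0.5335441827774048, -0.1596532166004181), (0.1486394852399826, 0.18212664127349854), 86.19493103027344) all
w [[ 0.006  0.008  0.01   0.012  0.014  0.016  0.018  0.02   0.022  0.024  0.026  0.028  0.03   0.032  0.034  0.036  0.038  0.04   0.042  0.044  0.046]
 [21.    22.    55.    85.    57.    15.     7.     5.     8.     7.     6.     8.     8.     5.     5.     9.     6.     7.    20.    25.     8.   ]]
((0.4347861409187317, -0.0059616416692733765), (0.08158951252698898, 0.049501653760671616), 9.517078399658203) ((0.4336351454257965, -0.004949228838086128), (0.043795134872198105, 0.01451531145721674), 10.041078567504883)
```

```bash
cat > fit.py <<'E'
import numpy as np,cv2
from h import *
from scipy.optimize import minimize
np.set_printoptions(precision=4,suppress=True,linewidth=200)
def reg(X,lo,hi):
    P=X.reshape(-1,3); return P[np.all((P>lo)&(P<hi),1)]
def rectfit(q,L,W,a0,ext=.012,n=0):
    # maximise inside minus outside-window density: points of *top layer* only; minimise distance outside the rectangle + symmetric
    def cost(p):
        ca,sa=np.cos(p[2]),np.sin(p[2]); r=(q-p[:2])@np.array([[ca,-sa],[sa,ca]])
        o=np.clip(np.abs(r)-np.array([L/2,W/2]),0,.006); return (o.sum(1)).mean()*1e3
    best=None
    m=np.median(q,0)
    for a in a0:
        r=minimize(cost,[m[0],m[1],a],method="Nelder-Mead",options=dict(initial_simplex=[[m[0],m[1],a],[m[0]+.01,m[1],a],[m[0],m[1]+.01,a],[m[0],m[1],a+.1]],xatol=1e-5,fatol=1e-6))
        if best is None or r.fun<best.fun: best=r
    return best.x,best.fun
E
python3 - <<'E'
from fit import *
for nm in("top","side"):
    c=dict(np.load(nm+"0.npz"));X=cloud(c); print(nm)
    P=reg(X,[.47,.1,.008],[.72,.32,.16]);
    yaw=np.radians(-2.75)
    ex=np.array([.866*np.cos(yaw),.866*np.sin(yaw),.5]); ey=np.array([-np.sin(yaw),np.cos(yaw),0]);n=np.cross(ex,ey)
    d=P@n; a,b=P@ex,P@ey
    h,e=np.histogram(d,bins=np.arange(-.26,-.17,.001));d0=e[h.argmax()]; pl=d[abs(d-d0)<.006].mean()
    # free plane normal
    Q=P[abs(d-pl)<.005]; nn=np.linalg.svd(Q-Q.mean(0),full_matrices=False)[2][2]; nn*=np.sign(nn[2]); print("plane n",nn,"tilt",np.degrees(np.arccos(nn[2])),"yaw",np.degrees(np.arctan2(-nn[1],-nn[0])))
    m=(d-pl>.025)&(d-pl<.0345)&(b<.235); q=np.c_[a,b][m]
    h,e=np.histogram(q[:,0],bins=np.arange(.40,.62,.004)); print("x",np.c_[e[:-1],h][h>0].T)
    h,e=np.histogram(q[:,1],bins=np.arange(.15,.24,.004)); print("y",np.c_[e[:-1],h][h>0].T)
    print("drive d",np.median(d[m])-pl, rectfit(q[(q[:,0]>.43)],.104,.048,[0]))
    (cx,cy,an),_=rectfit(q,.104,.048,[0])
    print("drive top centre",ex*cx+ey*cy+n*np.median(d[m]))
    m=(d-pl>.055); K=P[m]; print("knob",K.mean(0), "top d",np.percentile(d[m],[50,90])-pl, a[m].mean(),b[m].mean())
    m=(d-pl>.0355)&(d-pl<.05); 
    h,e=np.histogram(b[m],bins=np.arange(.15,.32,.005)); print("bar y",np.c_[e[:-1],h][h>0].T, np.median(d[m&(b<.24)])-pl, np.median(a[m&(b<.24)]))
    # rack
    P=reg(X,[.43,-.24,.07],[.63,-.07,.088]); print("pile",rectfit(P[:,:2],.104,.048,[-.2,0,.2]))
    P=reg(X,[.43,-.24,.066],[.63,-.07,.13]); print("pile+plates",rectfit(P[:,:2],.122,.06,[-.2,0,.2]))
    P=reg(X,[.43,-.26,.003],[.63,-.05,.13]); print("base",rectfit(P[:,:2],.140,.09,[-.2,0,.2]))
    P=reg(X,[.38,-.05,.006],[.49,.045,.02]); print("weight",rectfit(P[:,:2],.08,.044,[-.2,0,.2]))
    P=reg(X,[.38,-.05,.03],[.49,.045,.06]); print("rib",rectfit(P[:,:2],.044,.012,[-.2,0,.2]),np.median(P[P[:,2]>.042],0))
E
```

```text
top
plane n [-0.5015  0.0214  0.8649] tilt 30.128304881154673 yaw -2.438466008450394
x [[ 0.46   0.464  0.468  0.472  0.476  0.48   0.484  0.488  0.492  0.496  0.5    0.504  0.508  0.512  0.516  0.52   0.524  0.528  0.532  0.536  0.54   0.544  0.548  0.552  0.556  0.56   0.564  0.568
   0.572]
 [10.    14.    20.    15.    23.    25.    16.    24.    20.    25.    20.    27.    18.    26.    23.    24.    20.    21.    27.    22.    25.    24.    16.    25.    20.    23.    25.    24.
  12.   ]]
y [[ 0.174  0.178  0.182  0.186  0.19   0.194  0.198  0.202  0.206  0.21   0.214  0.218  0.222  0.226]
 [29.    48.    50.    46.    55.    44.    55.    49.    49.    49.    55.    46.    32.     7.   ]]
drive d 0.02966157183459628 (array([ 0.5183,  0.2011, -0.0191]), np.float64(0.1703766606774544))
drive top centre [0.5667 0.1741 0.0706]
knob [0.5896 0.2418 0.1211] top d [0.0643 0.0665] 0.5604996259412305 0.26978568369829636
bar y [[ 0.175  0.18   0.195  0.205  0.215  0.22   0.225  0.23   0.235  0.24   0.245  0.25   0.255  0.26   0.265  0.27   0.275  0.28   0.285  0.29   0.295  0.3    0.305
[... 1529 characters left out ...]
5
bar y [[ 0.21   0.215  0.22   0.225  0.23   0.235  0.24   0.245  0.25   0.255  0.26   0.265  0.27   0.275  0.28   0.285  0.295]
 [ 4.    10.     9.    10.    11.    12.    10.     8.     2.     1.     1.     2.    13.    13.    12.    11.     2.   ]] 0.03935252381751553 0.5557551623554415
pile (array([ 0.5264, -0.1546,  0.2056]), np.float64(0.5951178024390915))
pile+plates (array([ 0.5216, -0.1565,  0.2068]), np.float64(0.006586023660306304))
base (array([ 0.5194, -0.1513,  0.2824]), np.float64(0.12362852836384747))
weight (array([ 0.4339, -0.0043,  0.208 ]), np.float64(0.027439807209360102))
rib (array([ 0.4336, -0.0049,  0.2009]), np.float64(0.0656362139370135)) [ 0.432  -0.0049  0.0448]
```

```bash
cat > m.py <<'E'
import numpy as np
from scipy.spatial.transform import Rotation as R
np.set_printoptions(precision=4,suppress=True,linewidth=200)
DY=np.radians(-2.8)
ex=np.array([np.cos(DY)*np.cos(np.pi/6),np.sin(DY)*np.cos(np.pi/6),.5]);ey=np.array([-np.sin(DY),np.cos(DY),0]);n=np.cross(ex,ey)
def Rt(app,jaw):
    y=np.array(app)/np.linalg.norm(app); z=np.array(jaw)/np.linalg.norm(jaw); return R.from_matrix(np.c_[np.cross(y,z),y,z])
def rel(o,p,Rg):
    R0=R.from_quat(o["ee_rot"]); return R0.inv().apply(np.array(p)-o["position"]),(R0.inv()*Rg).as_rotvec()
RY=0.209
def Rdown(yaw,s): return Rt([0,0,-1],s*np.array([-np.sin(yaw),np.cos(yaw),0]))
E
python3 - <<'E'
from workcell import *
from m import *
o=get_obs(); print(R.from_quat(o["ee_rot"]).as_matrix())
pc=np.array([.565,.1735,.0697]); print("drive abd",pc@ex,pc@ey,pc@n)
for s in(1,-1):
    print(s,rel(o,[.45,-.35,.3],Rdown(0,s)),rel(o,[.56,.2,.25],Rt(-n,s*ey)))
E
```

```text
[[-0.9755 -0.0004  0.22  ]
 [-0.22    0.0012 -0.9755]
 [ 0.0001 -1.     -0.0013]]
drive abd 0.5162302488726365 0.20089298476326028 -0.21756304562541032
1 (array([-0.362 , -0.0692, -0.1843]), array([ 0.0003, -2.9198, -0.0018])) (array([-0.5903, -0.0186, -0.6966]), array([ 0.7454, -2.7805, -0.1032]))
-1 (array([-0.362 , -0.0692, -0.1843]), array([0.0012, 0.2218, 0.0002])) (array([-0.5903, -0.0186, -0.6966]), array([0.0721, 0.2641, 0.5206]))
```

Emit:
send_rows --pt "60 -0.36 -0.07 -0.18 0 0.22 0" --pt "60 -0.36 -0.07 -0.18 0 0.22 0" --pt "60 -0.36 -0.07 -0.18 0 0.22 0" --pt "60 -0.36 -0.07 -0.18 0 0.22 0" --pt "60 -0.36 -0.07 -0.18 0 0.22 0" --pt "60 -0.36 -0.07 -0.18 0 0.22 0" --pt "60 -0.36 -0.07 -0.18 0 0.22 0" --pt "60 -0.36 -0.07 -0.18 0 0.22 0" --pt "60 -0.36 -0.07 -0.18 0 0.22 0" --pt "60 -0.36 -0.07 -0.18 0 0.22 0" --squeeze 30

```text
clock: 0.93
position: [0.4512, -0.3522, 0.3017]
ee_rot: [-0.001, 0.707, -0.707, 0.001]
ft_force: [0.3, -0.7, 0.1]
grip_width: 0.599
```

```bash
python3 - <<'E'
from workcell import *
from m import *
o=get_obs(); print(o["joint_pos"],o["position"])
K=ex*.558+ey*.2694+n*(-.2475+.043); print(K, K+n*.09)
print(rel(o,K+n*.09,Rt(-n,-ey)))
E
```

```text
[ 0.8379  0.2047 -0.2997  1.4798  0.0598  1.4659 -1.0292] [ 0.4512 -0.3522  0.3017]
[0.598  0.2405 0.1019] [0.553  0.2427 0.1798]
(array([-0.104 ,  0.1222, -0.5945]), array([0.0142, 0.0513, 0.523 ]))
```

Emit:
send_rows --pt "60 -0.05 0.0 -0.4 0 0.05 0.4" --pt "60 -0.05 0.0 -0.4 0 0.05 0.4" --pt "60 -0.05 0.0 -0.4 0 0.05 0.4" --pt "60 -0.05 0.0 -0.4 0 0.05 0.4" --pt "60 -0.05 0.0 -0.4 0 0.05 0.4" --pt "60 -0.05 0.0 -0.4 0 0.05 0.4" --pt "60 -0.05 0.0 -0.4 0 0.05 0.4" --pt "60 -0.05 0.0 -0.4 0 0.05 0.4" --pt "60 -0.05 0.0 -0.4 0 0.05 0.4" --pt "60 -0.05 0.0 -0.4 0 0.05 0.4"

```text
clock: 1.77
position: [0.498, 0.0495, 0.3013]
ee_rot: [0.156, 0.693, -0.693, 0.125]
ft_force: [-0.3, 0.0, -0.2]
grip_width: 0.599
```

```bash
python3 - <<'E'
from workcell import *
from m import *
o=get_obs(); print(o["joint_pos"],o["position"])
K=ex*.558+ey*.2694+n*(-.2475+.043)
print(rel(o,K+n*.07,Rt(-n,-ey)))
E
```

```text
[ 0.7411 -0.3269 -0.7914  1.9545 -0.228   1.0247 -1.6067] [0.498  0.0495 0.3013]
(array([ 0.0028,  0.1514, -0.1941]), array([0.0104, 0.0006, 0.1232]))
```

Emit:
send_rows --pt "60 0.003 0.12 -0.194 0.01 0 0.123" --pt "60 0.003 0.12 -0.194 0.01 0 0.123" --pt "60 0.003 0.12 -0.194 0.01 0 0.123" --pt "60 0.003 0.12 -0.194 0.01 0 0.123" --pt "60 0.003 0.12 -0.194 0.01 0 0.123" --pt "60 0.003 0.12 -0.194 0.01 0 0.123" --pt "60 0.003 0.12 -0.194 0.01 0 0.123"

```text
clock: 2.35
position: [0.5364, 0.198, 0.2113]
ee_rot: [-0.196, -0.679, 0.689, -0.159]
ft_force: [-0.1, -0.6, 1.3]
grip_width: 0.602
```

```bash
python3 - <<'E'
from workcell import *
from m import *
from h import *
o=get_obs(); print(o["joint_pos"],o["position"])
K=ex*.558+ey*.2694+n*(-.2475+.043)
print(rel(o,K,Rt(-n,-ey)))
for nm in("top","side"):
    c=camera(nm); im=c["pixels"][:,:,::-1].copy()
    pts=proj(c,[K+n*.01,o["position"]]); print(nm,pts)
    for p in pts: cv2.circle(im,tuple(int(round(x)) for x in p),1,(0,255,0) ,-1)
    u,v=pts[0].astype(int); r=60
    cv2.imwrite(f"pics/k_{nm}.png",cv2.resize(im[v-r:v+r,u-r:u+r],None,fx=5,fy=5,interpolation=cv2.INTER_CUBIC))
E
```

```text
[ 0.6904 -0.0336 -1.2545  1.9932  0.3723  0.7734 -2.4134] [0.5364 0.198  0.2113]
(array([ 0.0015,  0.1243, -0.0458]), array([-0.0036, -0.0049,  0.0166]))
top [[192.936  183.5303]
 [199.543  198.149 ]]
side [[211.8259 251.587 ]
 [236.5356 223.8677]]
```

View pics/k_side.png

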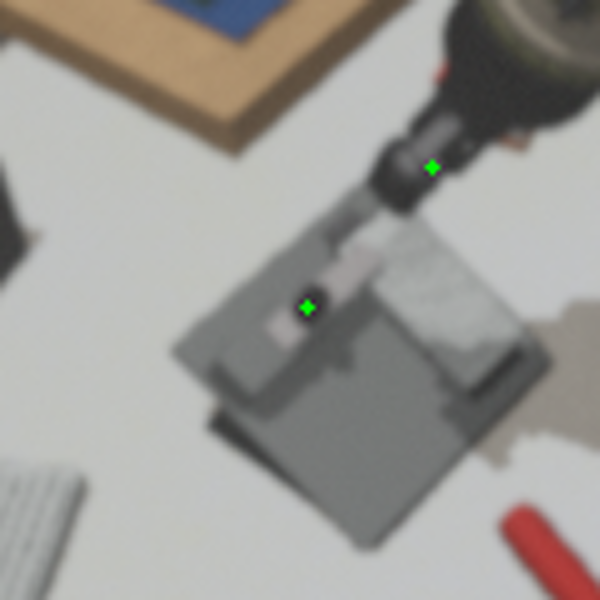

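View pics/k_top.png

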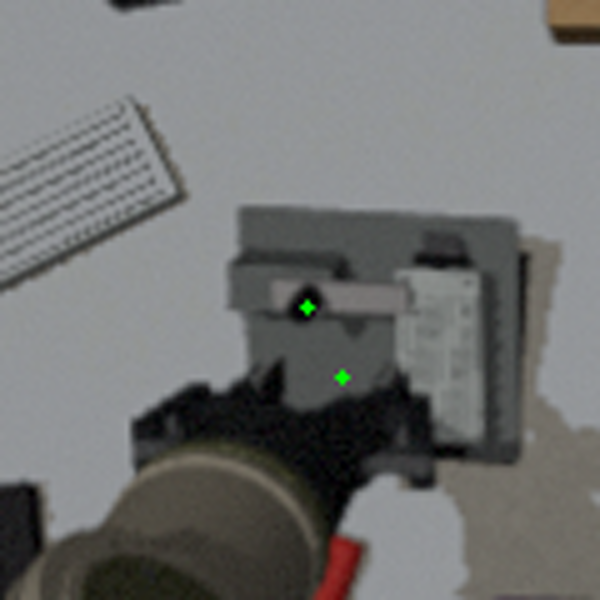

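Emit:
send_rows --pt "60 0 -0.06 0.05 0 -0.6 0" --pt "60 0 -0.06 0.05 0 -1.2 0" --pt "60 0 -0.06 0.05 0 -1.2 0" --pt "60 0 -0.06 0.05 0 -1.2 0" --pt "60 0 -0.06 0.05 0 -1.2 0" --pt "60 0 -0.06 0.05 0 -1.2 0" --pt "60 0 -0.06 0.05 0 -1.2 0" --pt "60 0 -0.06 0.05 0 -1.2 0" --pt "60 0 -0.06 0.05 0 -1.2 0" --pt "60 0 -0.06 0.05 0 -1.2 0"

```text
clock: 3.28
position: [0.5042, 0.149, 0.2662]
ee_rot: [0.189, -0.497, 0.692, -0.488]
ft_force: [0.1, 0.4, -0.8]
grip_width: 0.597
```

```bash
python3 - <<'E'
from workcell import *
from m import *
o=get_obs(); print(o["joint_pos"],o["position"],R.from_quat(o["ee_rot"]).as_matrix())
K=ex*.558+ey*.2694+n*(-.2475+.043)
print(rel(o,K+n*.1-ey*.04,Rt(-n,ey)))
E
```

```text
[ 0.3738 -0.264  -0.785   2.033   0.0665  0.8444 -1.0047] [0.5042 0.149  0.2662] [[-0.4521  0.487   0.7473]
 [-0.8637 -0.0299 -0.5031]
 [-0.2227 -0.8729  0.4341]]
(array([-0.0482,  0.0866, -0.0296]), array([ 0.0181, -2.0555, -0.0024]))
```

Good: joints unwind. Continue the half turn in place.

Emit:
send_rows --pt "60 0 0 0 0 -0.6 0" --pt "60 0 0 0 0 -1.2 0" --pt "60 0 0 0 0 -1.2 0" --pt "60 0 0 0 0 -1.2 0" --pt "60 0 0 0 0 -1.2 0" --pt "60 0 0 0 0 -1.2 0" --pt "60 0 0 0 0 -1.2 0" --pt "60 0 0 0 0 -1.2 0" --pt "60 0 0 0 0 -1.2 0" --pt "60 0 0 0 0 -1.2 0"

```text
clock: 4.12
position: [0.5042, 0.149, 0.2664]
ee_rot: [-0.547, 0.135, -0.464, 0.683]
ft_force: [0.3, 0.1, -0.3]
grip_width: 0.6
```

```bash
python3 - <<'E'
from workcell import *
from m import *
o=get_obs(); print(o["joint_pos"],o["position"])
K=ex*.558+ey*.2694+n*(-.2475+.043)
print(rel(o,K+n*.07,Rt(-n,ey)))
E
```

```text
[ 0.152  -0.2355 -0.6079  2.04    0.1551  0.8573  0.1167] [0.5042 0.149  0.2664]
(array([-0.0751,  0.1165,  0.0609]), array([ 0.0113, -0.8551, -0.0108]))
```

Emit:
send_rows --pt "60 -0.075 0.116 0.061 0.01 -0.45 -0.01" --pt "60 -0.075 0.116 0.061 0.01 -0.855 -0.01" --pt "60 -0.075 0.116 0.061 0.01 -0.855 -0.01" --pt "60 -0.075 0.116 0.061 0.01 -0.855 -0.01" --pt "60 -0.075 0.116 0.061 0.01 -0.855 -0.01" --pt "60 -0.075 0.116 0.061 0.01 -0.855 -0.01" --pt "60 -0.075 0.116 0.061 0.01 -0.855 -0.01" --pt "60 -0.075 0.116 0.061 0.01 -0.855 -0.01" --pt "60 -0.075 0.116 0.061 0.01 -0.855 -0.01"

```text
clock: 4.87
position: [0.5637, 0.2418, 0.1633]
ee_rot: [0.687, 0.162, 0.203, -0.679]
ft_force: [0.9, -0.2, -0.7]
grip_width: 0.601
```

```bash
python3 - <<'E'
from workcell import *
from m import *
from h import *
o=get_obs(); print(o["joint_pos"],o["position"])
K=ex*.558+ey*.2694+n*(-.2475+.043)
print(rel(o,K,Rt(-n,ey)))
for nm in("top","side"):
    c=camera(nm); im=c["pixels"][:,:,::-1].copy()
    pts=proj(c,[K+n*.01,o["position"]]); print(nm,pts)
    for p in pts: cv2.circle(im,tuple(int(round(x)) for x in p),1,(0,255,0) ,-1)
    u,v=pts[0].astype(int); r=50
    cv2.imwrite(f"pics/k2_{nm}.png",cv2.resize(im[v-r:v+r,u-r:u+r],None,fx=6,fy=6,interpolation=cv2.INTER_CUBIC))
E
```

```text
[ 0.0956  0.1595 -0.8043  1.97    0.6817  0.7689  0.4003] [0.5637 0.2418 0.1633]
(array([-0.0009,  0.0703,  0.0004]), array([ 0.0014, -0.011 , -0.0018]))
top [[192.936  183.5303]
 [187.2242 190.6667]]
side [[211.8259 251.587 ]
 [218.1509 243.4797]]
```

View pics/k2_side.png

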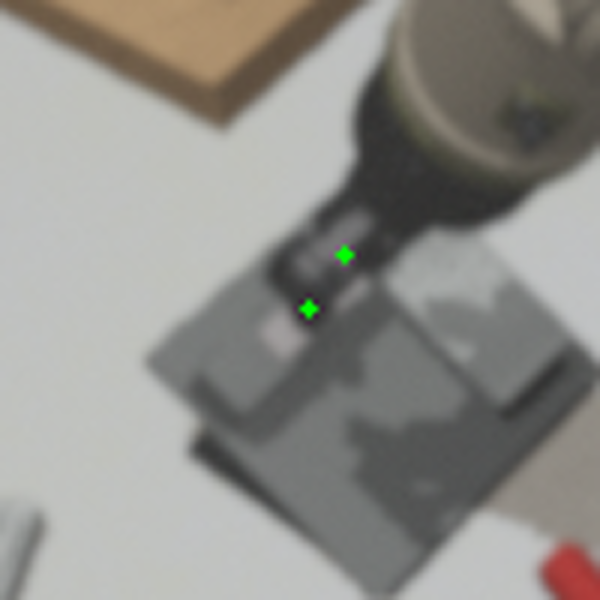

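View pics/k2_top.png

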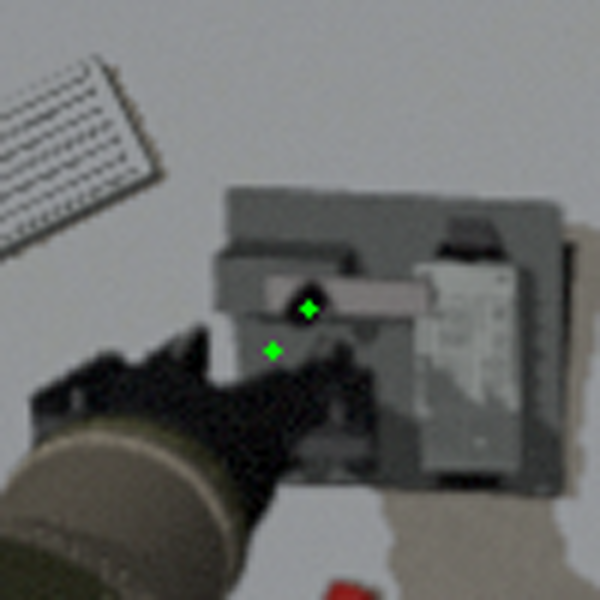

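Emit:
send_rows --pt "60 -0.001 0.03 0 0 -0.01 0" --pt "60 -0.001 0.05 0 0 -0.01 0" --pt "60 -0.001 0.06 0 0 -0.01 0" --pt "60 -0.001 0.07 0 0 -0.01 0" --pt "60 -0.001 0.07 0 0 -0.01 0"

```text
clock: 5.38
position: [0.5973, 0.2402, 0.0996]
ee_rot: [0.688, 0.165, 0.198, -0.678]
ft_force: [0.1, 0.2, -0.7]
grip_width: 0.601
```

Emit:
send_rows --pt "10 0 0 0 0 0 0" --pt "0 0 0 0 0 0 0" --pt "0 0 0 0 0 0 0" --pt "0 0 0 0 0 0 0" --pt "0 0 0 0 0 0 0" --pt "0 0 0 0 0 0 0" --squeeze 25

```text
clock: 5.88
position: [0.5975, 0.2416, 0.1023]
ee_rot: [0.688, 0.167, 0.198, -0.678]
ft_force: [-5.2, -1.7, 7.1]
grip_width: 0.171
```

Emit:
send_rows --pt "0 0 -0.003 0 0 0 0" --pt "0 0 -0.003 0.008 0 0 0" --pt "0 0 -0.003 0.016 0 0 0" --pt "0 0 -0.003 0.024 0 0 0" --pt "0 0 -0.003 0.03 0 0 0" --pt "0 0 -0.003 0.034 0 0 0" --pt "0 0 -0.003 0.034 0 0 0"

```text
clock: 6.47
position: [0.5981, 0.2745, 0.1033]
ee_rot: [0.688, 0.166, 0.198, -0.678]
ft_force: [10.1, 1.0, -10.8]
grip_width: 0.17
```

Emit:
send_rows --pt "0 0 0.0015 0.003 0 0 0" --pt "0 0 0.0015 0.006 0 0 0" --pt "0 0 0.0015 0.006 0 0 0"

```text
clock: 6.72
position: [0.5988, 0.2819, 0.1031]
ee_rot: [0.688, 0.167, 0.198, -0.678]
ft_force: [2.1, 0.2, 1.2]
grip_width: 0.174
```

Emit:
send_rows --pt "0 0 0 0.002 0 0 0" --pt "0 0 0 0.004 0 0 0" --pt "0 0 0 0.004 0 0 0"

```text
clock: 6.97
position: [0.599, 0.2828, 0.1028]
ee_rot: [0.69, 0.166, 0.198, -0.676]
ft_force: [-6.5, -10.3, 11.1]
grip_width: 0.171
```

Emit:
send_rows --pt "0 0 -0.001 -0.002 0 0 0" --pt "30 0 -0.001 -0.002 0 0 0" --pt "40 0 -0.001 -0.002 0 0 0" --pt "40 0 -0.001 -0.002 0 0 0" --pt "40 0 -0.03 -0.002 0 0 0" --pt "40 0 -0.06 -0.002 0 0 0" --pt "60 0 -0.09 -0.002 0 0 0" --pt "60 0 -0.09 -0.03 0 0 0" --pt "60 0 -0.09 -0.06 0 0 0" --pt "60 0 -0.09 -0.06 0 0 0"

```text
clock: 7.8
position: [0.5513, 0.2223, 0.1807]
ee_rot: [0.69, 0.166, 0.199, -0.676]
ft_force: [0.6, -0.6, -0.9]
grip_width: 0.598
```

```bash
python3 - <<'E'
from workcell import *
from m import *
from h import *
o=get_obs(); print(o["joint_pos"],o["position"])
D=np.array([.565,.1735,.0697])
for nm in("top","side"):
    c=camera(nm); im=c["pixels"][:,:,::-1].copy()
    pts=proj(c,[D]+[D+a*ex*.052+b*ey*.024 for a in(1,-1) for b in(1,-1)]+[o["position"]]); print(nm,pts)
    im=cv2.resize(im,None,fx=5,fy=5,interpolation=cv2.INTER_CUBIC)
    for p in pts: cv2.circle(im,tuple(int(round(x*5+2)) for x in p),3,(0,255,0) ,-1)
    u,v=(pts[0]*5).astype(int); r=280
    cv2.imwrite(f"pics/d_{nm}.png",im[v-r:v+r,u-r:u+r])
E
```

```text
[ 0.1479  0.0786 -0.8135  1.9971  0.5804  0.7637  0.5098] [0.5513 0.2223 0.1807]
top [[219.76   195.964 ]
 [210.6955 178.1545]
 [227.8268 178.9771]
 [211.9788 212.3243]
 [228.4856 213.1289]
 [192.9496 194.2618]]
side [[237.5765 249.4954]
 [218.3972 241.1681]
 [230.267  230.5422]
 [245.0876 268.9844]
 [256.2842 257.6232]
 [226.4924 235.9567]]
```

View pics/d_side.png

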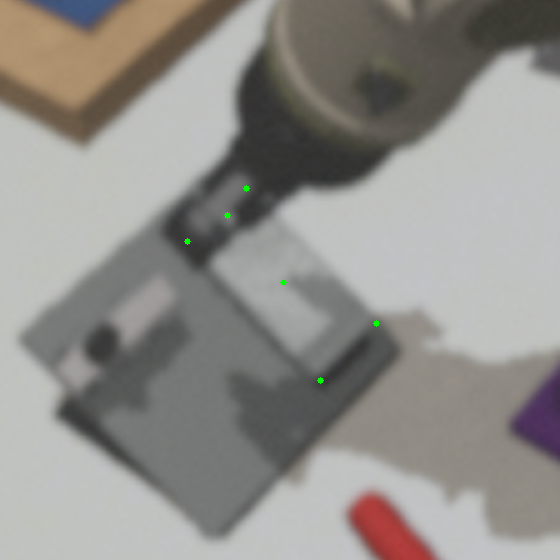

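View pics/d_top.png

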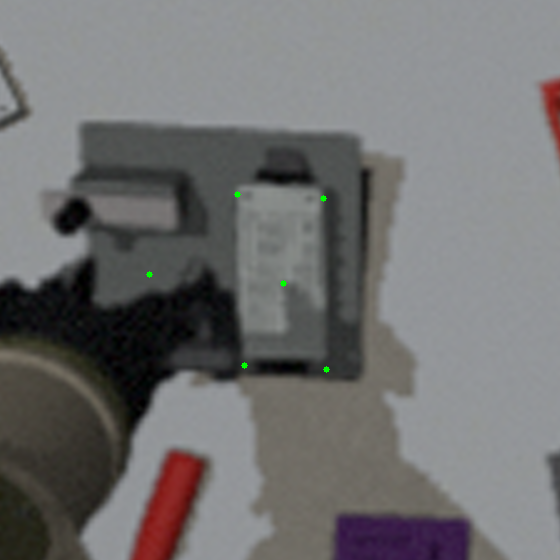

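```bash
python3 - <<'E'
from workcell import *
from m import *
from fit import *
P=[]
for i in range(3):
    c=camera("top"); P.append(reg(cloud(c),[.48,.13,.02],[.66,.21,.125]))
P=np.vstack(P); d=P@n; a,b=P@ex,P@ey
m=(d>-.2486+.025)&(d<-.2486+.036); q=np.c_[a,b][m]
h,e=np.histogram(q[:,0],bins=np.arange(.44,.60,.004)); print("x",np.c_[e[:-1],h][h>0].T)
h,e=np.histogram(q[:,1],bins=np.arange(.15,.24,.002)); print("y",np.c_[e[:-1],h][h>0].T)
f=rectfit(q,.104,.048,[0]);print(f, ex*f[0][0]+ey*f[0][1]+n*np.median(d[m]))
o=get_obs()
for x in(.516,f[0][0]): print(rel(o,ex*x+ey*.2005+n*(-.2475+.06),Rt(-n,ey)))
E
```

```text
x [[ 0.46   0.464  0.468  0.472  0.476  0.48   0.484  0.488  0.492  0.496  0.5    0.504  0.508  0.512  0.516  0.52   0.524  0.528  0.532  0.536  0.54   0.544  0.548  0.552  0.556  0.56   0.564  0.568
   0.572]
 [36.    46.    60.    48.    64.    67.    66.    71.    63.    75.    68.    70.    62.    72.    65.    75.    74.    66.    69.    71.    72.    71.    70.    76.    81.    73.    74.    81.
  39.   ]]
y [[ 0.176  0.178  0.18   0.182  0.184  0.186  0.188  0.19   0.192  0.194  0.196  0.198  0.2    0.202  0.204  0.206  0.208  0.21   0.212  0.214  0.216  0.218  0.22   0.222  0.224  0.226  0.228]
 [78.    81.    58.    84.    75.    77.    69.    68.    94.    63.    74.    96.    76.    64.    93.    64.    78.    81.    72.    82.    82.    70.    87.    57.    64.    37.     1.   ]]
(array([ 0.5188,  0.2017, -0.0186]), np.float64(0.19134858643575772)) [0.5674 0.1741 0.0707]
(array([-0.0414,  0.0745, -0.0549]), array([-0.0007,  0.0051, -0.0024]))
(array([-0.0386,  0.0745, -0.0549]), array([-0.0007,  0.0051, -0.0024]))
```

Emit:
send_rows --pt "75 -0.04 0 -0.055 0 0.005 0" --pt "75 -0.04 0 -0.055 0 0.005 0" --pt "75 -0.04 0.03 -0.055 0 0.005 0" --pt "75 -0.04 0.055 -0.055 0 0.005 0" --pt "75 -0.04 0.075 -0.055 0 0.005 0" --pt "75 -0.04 0.075 -0.055 0 0.005 0"

```text
clock: 8.55
position: [0.5506, 0.1724, 0.0924]
ee_rot: [0.688, 0.164, 0.197, -0.679]
ft_force: [-1.8, 0.2, -0.9]
grip_width: 0.753
```

```bash
python3 - <<'E'
from workcell import *
from m import *
from h import *
o=get_obs(); print(o["joint_pos"],o["position"])
D=np.array([.565,.1735,.0697])
print(rel(o,ex*.517+ey*.201+n*(-.2475+.012),Rt(-n,ey)))
c=camera("side"); im=c["pixels"][:,:,::-1].copy()
cv2.imwrite("pics/e_side.png",cv2.resize(im[180:300,180:300],None,fx=5,fy=5,interpolation=cv2.INTER_CUBIC))
c=camera("top"); im=c["pixels"][:,:,::-1].copy()
cv2.imwrite("pics/e_top.png",cv2.resize(im[140:240,150:270],None,fx=5,fy=5,interpolation=cv2.INTER_CUBIC))
E
```

```text
[ 0.1915  0.1661 -0.772   2.1346  0.78    0.5823  0.3741] [0.5506 0.1724 0.0924]
(array([0.0021, 0.0447, 0.002 ]), array([ 0.0007, -0.0006, -0.0071]))
```

View pics/e_side.png

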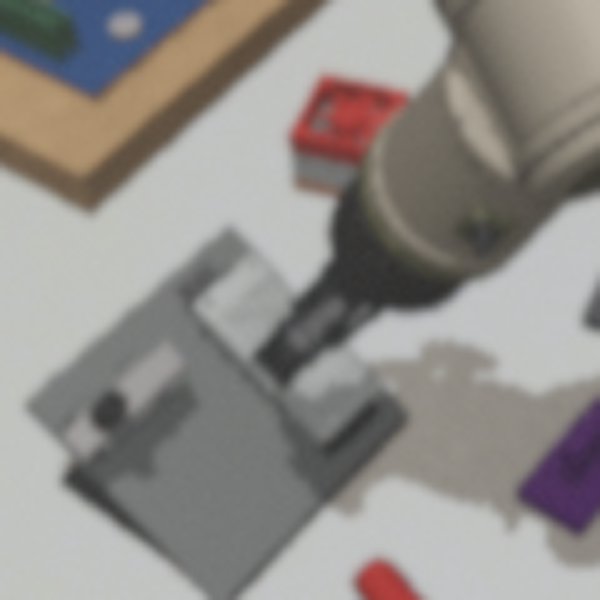

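View pics/e_top.png

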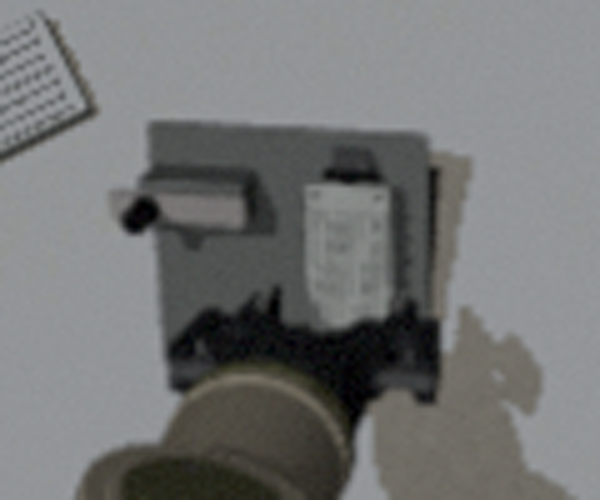

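Emit:
send_rows --pt "75 0.002 0.015 0.002 0 0 -0.005" --pt "75 0.002 0.03 0.002 0 0 -0.005" --pt "75 0.002 0.04 0.002 0 0 -0.005" --pt "75 0.002 0.045 0.002 0 0 -0.005" --pt "75 0.002 0.045 0.002 0 0 -0.005"

```text
clock: 9.07
position: [0.5754, 0.1738, 0.0581]
ee_rot: [0.687, 0.167, 0.201, -0.678]
ft_force: [-0.5, 0.4, -0.3]
grip_width: 0.751
```

Emit:
send_rows --pt "60 0 0 0 0 0 0" --pt "45 0 0 0 0 0 0" --pt "40 0 0 0 0 0 0" --pt "40 0 0 0 0 0 0" --pt "40 0 0 0 0 0 0" --pt "40 0 0 0 0 0 0" --squeeze 35

```text
clock: 9.57
position: [0.5755, 0.1738, 0.0591]
ee_rot: [0.687, 0.168, 0.201, -0.678]
ft_force: [-7.2, -0.4, 8.2]
grip_width: 0.551
```

Emit:
send_rows --pt "30 0 -0.01 0 0 0 0" --pt "30 0 -0.02 0 0 0 0" --pt "30 0 -0.035 0 0 0 0" --pt "30 0 -0.05 0 0 0 0" --pt "30 0 -0.07 0 0 0 0" --pt "30 0 -0.09 0 0 0 0" --pt "30 0 -0.11 0 0 0 0" --pt "30 0 -0.12 0 0 0 0" --pt "30 0 -0.12 0 0 0 0"

```text
clock: 10.32
position: [0.5154, 0.1768, 0.1643]
ee_rot: [0.687, 0.169, 0.202, -0.678]
ft_force: [0.7, 0.9, -1.6]
grip_width: 0.55
```

```bash
python3 - <<'E'
from workcell import *
from m import *
from h import *
o=get_obs(); print(o["joint_pos"],o["position"])
print(rel(o,[.524,-.1567,.25],Rdown(.209,1)))
c=camera("side"); im=c["pixels"][:,:,::-1].copy()
cv2.imwrite("pics/f_side.png",cv2.resize(im[140:300,180:340],None,fx=4,fy=4,interpolation=cv2.INTER_CUBIC))
E
```

```text
[ 0.2588 -0.0632 -0.8315  2.142   0.4338  0.649   0.6438] [0.5154 0.1768 0.1643]
(array([ 0.0649, -0.0612, -0.3327]), array([ 0.0688, -0.2521,  0.5274]))
```

View pics/f_side.png

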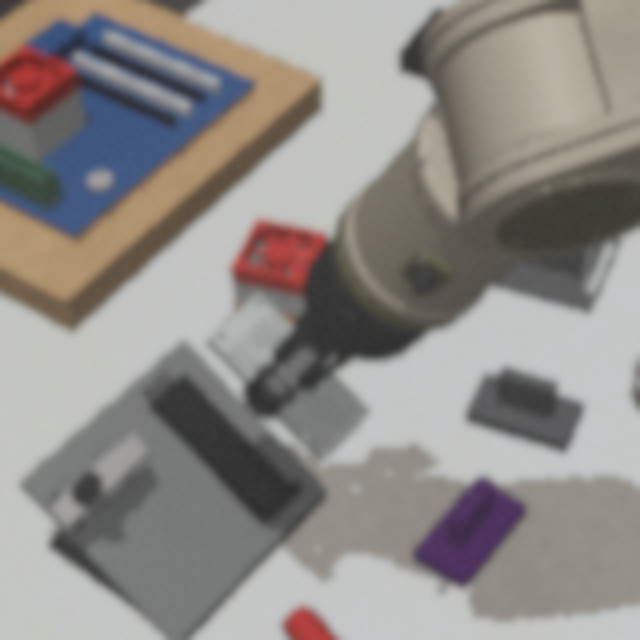

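Emit:
send_rows --pt "30 0.01 -0.05 0 0 0 0" --pt "30 0.02 -0.06 -0.05 0.01 -0.05 0.1" --pt "30 0.03 -0.061 -0.09 0.03 -0.1 0.2" --pt "30 0.05 -0.061 -0.13 0.05 -0.15 0.3" --pt "30 0.06 -0.061 -0.17 0.06 -0.2 0.4" --pt "30 0.065 -0.061 -0.21 0.069 -0.252 0.527" --pt "30 0.065 -0.061 -0.25 0.069 -0.252 0.527" --pt "30 0.065 -0.061 -0.29 0.069 -0.252 0.527" --pt "30 0.065 -0.061 -0.333 0.069 -0.252 0.527" --pt "30 0.065 -0.061 -0.333 0.069 -0.252 0.527"

```text
clock: 11.2
position: [0.5239, -0.1596, 0.2452]
ee_rot: [-0.703, -0.071, 0.076, 0.704]
ft_force: [0.6, -0.2, -1.3]
grip_width: 0.551
```

```bash
python3 - <<'E'
from workcell import *
from m import *
from fit import *
o=get_obs(); print(o["joint_pos"],o["position"])
print(rel(o,[.524,-.1567,.20],Rdown(.209,1)))
for nm in("top","side"):
    c=camera(nm); im=c["pixels"][:,:,::-1].copy(); np.savez(nm+"1.npz",**c)
    X=cloud(c)
    cv2.imwrite(f"pics/g_{nm}.png",cv2.resize(im[100:260,240:400],None,fx=4,fy=4,interpolation=cv2.INTER_CUBIC))
E
```

```text
[ 0.5     0.1785 -0.3258  1.6283  0.0594  1.3509  1.9439] [ 0.5239 -0.1596  0.2452]
(array([0.001 , 0.0452, 0.0027]), array([-0.0015, -0.0017, -0.0065]))
```

View pics/g_side.png

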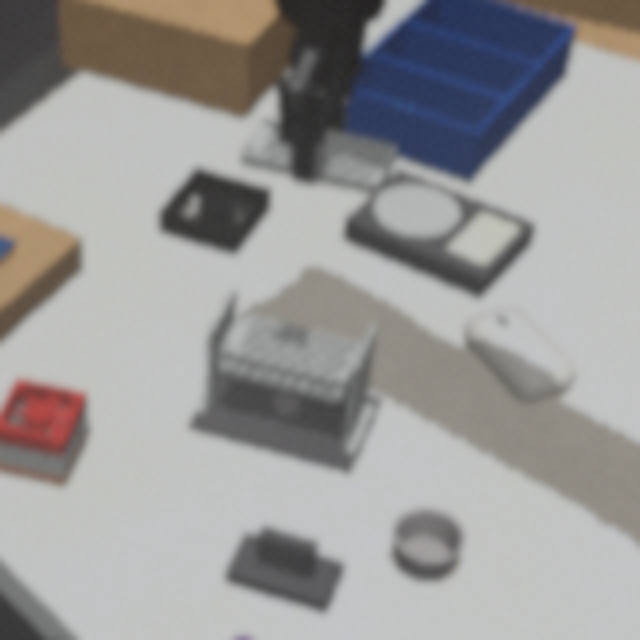

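View pics/g_top.png

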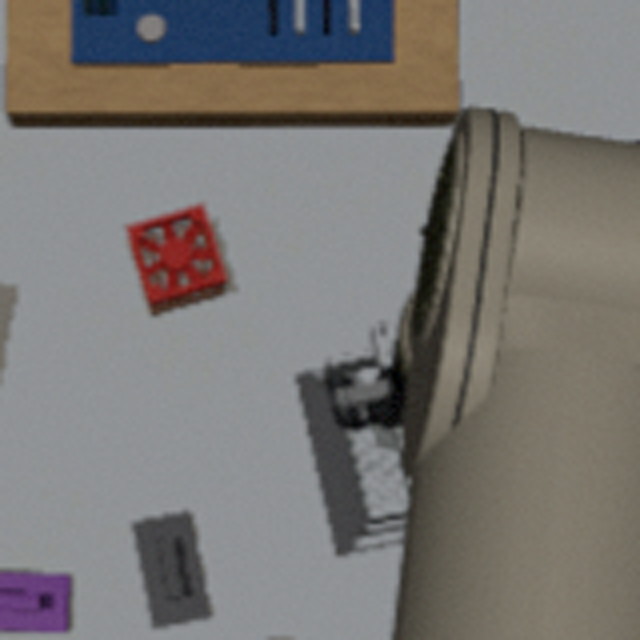

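```bash
python3 - <<'E'
from m import *
from fit import *
c=dict(np.load("side1.npz"));X=cloud(c)
P=reg(X,[.44,-.25,.225],[.61,-.06,.29])
cy,sy=np.cos(.209),np.sin(.209)
o=np.array([.5239,-.1596]); r=(P[:,:2]-o)@np.array([[cy,-sy],[sy,cy]])
h,e=np.histogram(P[:,2],bins=np.arange(.225,.29,.003));print(np.c_[e[:-1],h].T)
# colour: drive bright
px=c["pixels"].reshape(-1,3).astype(int); V=X.reshape(-1,3); mk=np.all((V>[.44,-.25,.225])&(V<[.61,-.06,.29]),1)
br=px[mk].sum(1); print(np.percentile(br,[5,25,50,75,95]))
for lo,hi in[(-.06,-.04),(-.04,-.015),(.015,.04),(.04,.06)]:
    m=(r[:,0]>lo)&(r[:,0]<hi)&(br>250)
    if m.sum()>0: print(lo,m.sum(),"z",np.percentile(P[m,2],[5,50,95]),"y",np.percentile(r[m,1],[2,50,98]))
m=br>250
h,e=np.histogram(r[m,0],bins=np.arange(-.08,.08,.004));print(np.c_[e[:-1],h][h>0].T)
Q=P[m]; 
T=Q[(Q[:,2]>.251)]
A=np.c_[T[:,:2]-o,np.ones(len(T))]; print("plane",np.linalg.lstsq(A,T[:,2],rcond=None)[0],len(T))
f=rectfit(T[:,:2],.104,.048,[.2]);print(f, "local", (f[0][:2]-o)@np.array([[cy,-sy],[sy,cy]]))
# rack plates in the side view/top view
for nm in("top","side"):
    X=cloud(dict(np.load(nm+"0.npz"))); Q=reg(X,[.43,-.24,.0],[.63,-.07,.13]); q=(Q[:,:2]-[.524,-.1567])@np.array([[cy,-sy],[sy,cy]])
    for z0,z1 in((.088,.105),(.072,.086)):
        k=(Q[:,2]>z0)&(Q[:,2]<z1); h,e=np.histogram(q[k,0],bins=np.arange(-.074,.075,.004));print(nm,z0,np.c_[e[:-1]*1e3,h][h>0].T)
        h,e=np.histogram(q[k,1],bins=np.arange(-.05,.05,.004));print(np.c_[e[:-1]*1e3,h][h>0].T)
E
```

```text
[[  0.225   0.228   0.231   0.234   0.237   0.24    0.243   0.246   0.249   0.252   0.255   0.258   0.261   0.264   0.267   0.27    0.273   0.276   0.279   0.282   0.285]
 [  0.      0.      0.      0.      0.      0.      3.     23.     29.     29.     86.    157.     54.     10.      9.     13.     14.      5.      9.      5.      4.   ]]
[160.55 316.   386.   442.   502.  ]
-0.06 92 z [0.2485 0.2585 0.2624] y [-0.0299 -0.0024  0.0158]
-0.04 125 z [0.2492 0.2595 0.2629] y [-0.0309  0.0035  0.0188]
0.015 84 z [0.2477 0.2577 0.261 ] y [-0.0322  0.0032  0.0143]
0.04 21 z [0.2458 0.2557 0.2594] y [-0.0343 -0.0018  0.0149]
[[-0.06  -0.056 -0.052 -0.048 -0.044 -0.04  -0.036 -0.032 -0.028 -0.024 -0.02  -0.016 -0.012 -0.008 -0.004  0.     0.004  0.008  0.012  0.016  0.02   0.024  0.028  0.032  0.036  0.04   0.044]
 [20.    16.    22.    19.    15.    21.    19.    16.    21.    20.    19.    22.    10.     5.     2.     3.     2.     9.     9.    10.    12.    13.    15.    15.    17.    14.     7.   ]]
plane [-0.0089 -0.035   0.2583] 329
(array([ 0.519 , -0.1681,  0.1753]), np.float64(0.2
[... 759 characters left out ...]
8 [[-66. -62.  54.  58.]
 [ 12.  14.  23.   4.]]
[[-30. -26. -22. -18. -14. -10.  -6.  -2.   2.   6.  10.  14.  18.  22.  26.  30.]
 [  2.   4.   4.   1.   4.   4.   3.   3.   6.   1.   9.   1.   2.   3.   4.   2.]]
side 0.072 [[-66. -62. -54. -50. -46. -42. -38. -34. -30. -26. -22. -18. -14. -10.  -6.  -2.   2.   6.  10.  14.  18.  22.  26.  30.  34.  38.  42.  46.  54.]
 [ 11.   5.  16.  15.  14.  15.  13.  15.  15.  14.  15.  13.  16.  12.  14.  16.  13.  16.  11.  15.  14.  14.  15.  11.  14.  17.  13.  10.  21.]]
[[-34. -30. -26. -22. -18. -14. -10.  -6.  -2.   2.   6.  10.  14.  18.  22.  26.  30.]
 [  1.   1.  15.  27.  33.  26.  29.  28.  26.  30.  29.  30.  31.  45.  41.   9.   2.]]
```

```bash
python3 - <<'E'
from workcell import *
from m import *
o=get_obs(); print(rel(o,[.5275,-.1565,.125],Rdown(.209,1)))
E
```

```text
(array([0.0078, 0.1199, 0.0085]), array([ 0.0012, -0.0128, -0.008 ]))
```

```bash
python3 - <<'E'
from workcell import *
from m import *
for i in range(3):
    o=get_obs(); print(o["clock"],o["position"],o["joint_velocities"],rel(o,[.5275,-.1565,.125],Rdown(.209,1)),o["ft_force"])
    camera("side")
E
```

```text
11.3 [ 0.5224 -0.166   0.2449] [-0.0572 -0.0245 -0.1003  0.0292 -0.0423  0.0004 -0.0848] (array([0.0078, 0.1199, 0.0085]), array([ 0.0012, -0.0128, -0.008 ])) [ 0.0738 -0.1937 -2.0101]
11.35 [ 0.5232 -0.1616  0.2451] [-0.047  -0.0195 -0.0769  0.0148 -0.0308  0.0011 -0.0239] (array([0.0061, 0.12  , 0.004 ]), array([-0.0008, -0.0086, -0.007 ])) [ 0.4224  0.9899 -1.6238]
11.4 [ 0.5237 -0.1585  0.2454] [-0.0328 -0.0193 -0.0468  0.0101 -0.0165  0.0047 -0.0011] (array([0.0049, 0.1204, 0.001 ]), array([-0.0018, -0.0045, -0.0062])) [ 0.4049  1.0368 -0.8987]
```

Emit:
send_rows --pt "30 0.003 0.05 0 0 0 -0.006" --pt "30 0.003 0.1 0 0 0 -0.006" --pt "30 0.003 0.11 0 0 0 -0.006" --pt "30 0.003 0.11 0 0 0 -0.006" --pt "30 0.003 0.11 0 0 0 -0.006" --pt "30 0.003 0.11 0 0 0 -0.006" --pt "30 0.003 0.11 0 0 0 -0.006"

```text
clock: 12.03
position: [0.5283, -0.156, 0.1396]
ee_rot: [-0.703, -0.076, 0.072, 0.703]
ft_force: [0.4, -1.0, -1.3]
grip_width: 0.553
```

```bash
cat > see.py <<'E'
from workcell import *
from m import *
from fit import *
import sys
tag=sys.argv[1]
o=get_obs(); p=o["position"]; print("tcp",o["clock"],p,abs(o["joint_velocities"]).max())
cy,sy=np.cos(.209),np.sin(.209); M=np.array([[cy,-sy],[sy,cy]])
c=camera("side"); np.savez(f"side{tag}.npz",**c)
print("tcp",get_obs()["position"])
X=cloud(c); V=X.reshape(-1,3); px=c["pixels"].reshape(-1,3).astype(int)
mk=np.all((V>[.44,-.25,p[2]-.01])&(V<[.61,-.06,p[2]+.03]),1)&(px.sum(1)>250); Q=V[mk]
r=(Q[:,:2]-[.524,-.1567])@M
h,e=np.histogram(r[:,0],bins=np.arange(-.08,.08,.003));print(np.c_[e[:-1]*1e3,h][h>0].T)
h,e=np.histogram(r[:,1],bins=np.arange(-.05,.05,.003));print(np.c_[e[:-1]*1e3,h][h>0].T)
T=Q[Q[:,2]>p[2]+.009]; f=rectfit(T[:,:2],.104,.048,[.2]); print(f,"local",(f[0][:2]-[.524,-.1567])@M, np.median(T[:,2])-p[2])
im=c["pixels"][:,:,::-1]; a,b=proj(c,[[.524,-.157,.09]])[0].astype(int)
cv2.imwrite(f"pics/s_{tag}.png",cv2.resize(im[b-50:b+50,a-60:a+60],None,fx=6,fy=6,interpolation=cv2.INTER_CUBIC))
E
python3 see.py 2
```

```text
tcp 12.0333 [ 0.5283 -0.156   0.1396] 0.006676976558063846
tcp [ 0.5281 -0.1562  0.1394]
[[-53. -50. -47. -44. -41. -38. -35. -32. -29. -26. -23. -20. -17. -14. -11.  -8.  -5.  -2.   1.   4.   7.  13.  16.  19.  22.  25.  28.  31.  34.  37.  40.  43.  46.  49.  52.]
 [  7.  18.  14.  13.  13.  11.  14.  11.  13.  12.  13.  13.  13.  13.  23.  17.   9.   4.   1.   4.   5.   4.   3.   7.   6.   3.   8.   6.  12.  10.  10.  13.  12.  12.   2.]]
[[-35. -32. -29. -26. -23. -20. -17. -14. -11.  -8.  -5.  -2.   1.   4.   7.  10.  13.  16.  19.  22.  25.  28.  31.  34.  37.]
 [  1.   2.   4.   8.  12.  17.   9.  17.  14.  15.  15.  15.  12.  14.  16.  14.  18.  20.  52.  48.  11.   3.   1.   9.   2.]]
(array([ 0.5248, -0.1558,  0.2104]), np.float64(0.4389130972717589)) local [0.001  0.0007] 0.014014498132548542
```

View pics/s_2.png

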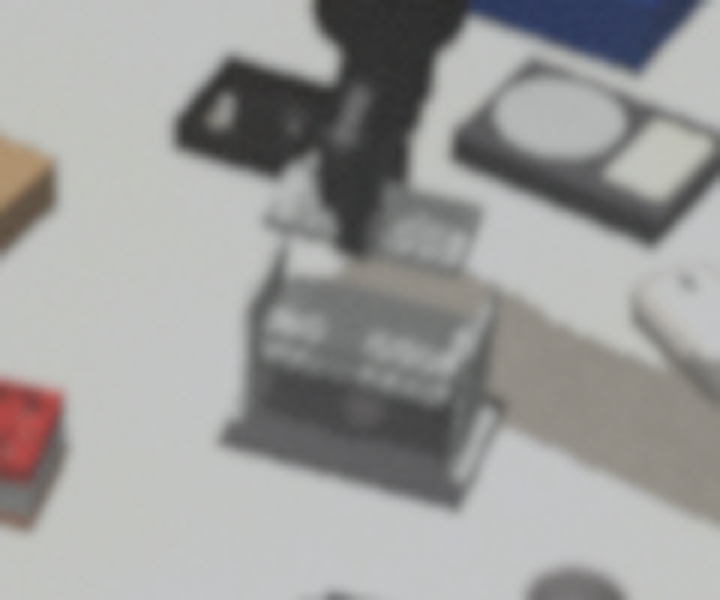

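Emit:
send_rows --pt "30 -0.003 0.015 -0.001 0 0 0" --pt "30 -0.003 0.028 -0.001 0 0 0" --pt "30 -0.003 0.032 -0.001 0 0 0" --pt "30 -0.003 0.032 -0.001 0 0 0" --pt "30 -0.003 0.032 -0.001 0 0 0" --pt "30 -0.003 0.032 -0.001 0 0 0"

```text
clock: 12.58
position: [0.5248, -0.1579, 0.1063]
ee_rot: [-0.703, -0.075, 0.072, 0.704]
ft_force: [-0.2, -1.0, -1.4]
grip_width: 0.554
```

```bash
python3 see.py 3; python3 - <<'E'
from workcell import *
from m import *
o=get_obs(); print(rel(o,o["position"],Rdown(.209,1))[1])
E
```

```text
tcp 12.5833 [ 0.5248 -0.1579  0.1063] 0.0043535558371872035
tcp [ 0.5247 -0.1579  0.1062]
[[-65. -62. -56. -53. -50. -47. -44. -41. -38. -35. -32. -29. -26. -23. -20. -17. -14. -11.  -8.  -5.   1.   4.   7.  13.  16.  19.  22.  25.  28.  31.  34.  37.  40.  43.  46.  49.  55.  58.]
 [  4.   8.  14.  13.  14.  11.  11.  14.  12.  13.  12.  12.  13.  14.  13.  12.  21.  14.   7.   2.   2.   1.   6.   5.   5.   4.   6.   8.  10.   9.   9.  12.  12.  12.   8.   1.   8.   2.]]
[[-32. -29. -26. -23. -20. -17. -14. -11.  -8.  -5.  -2.   1.   4.   7.  10.  13.  16.  19.  22.  25.  28.  34.]
 [  2.   3.   7.  23.  11.   8.  18.  13.  17.  15.  19.  17.  14.  12.  23.  12.  27.  59.  31.  12.   8.   3.]]
(array([ 0.5217, -0.1559,  0.2229]), np.float64(0.23199519531456306)) local [-0.0021  0.0012] 0.014213608430360763
[-0.0006 -0.0008  0.0039]
```

View pics/s_3.png

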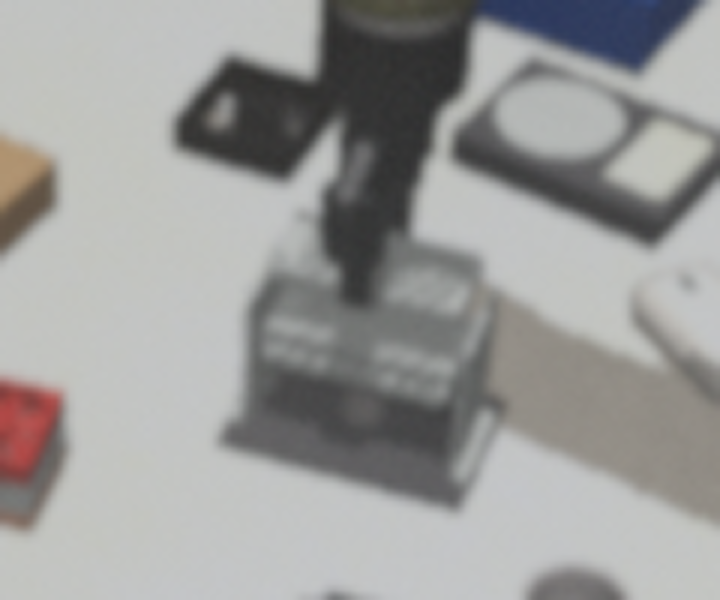

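Emit:
send_rows --pt "30 0 0.004 0 0 0 0" --pt "30 0 0.008 0 0 0 0" --pt "30 0 0.012 0 0 0 0" --pt "30 0 0.016 0 0 0 0" --pt "30 0 0.018 0 0 0 0" --pt "30 0 0.018 0 0 0 0"

```text
clock: 13.13
position: [0.5237, -0.1576, 0.0863]
ee_rot: [-0.703, -0.074, 0.073, 0.704]
ft_force: [-1.0, -0.1, -2.0]
grip_width: 0.551
```

Emit:
send_rows --pt "30 0 0.001 0 0 0 0" --pt "30 0 0.002 0 0 0 0" --pt "30 0 0.002 0 0 0 0"

```text
clock: 13.38
position: [0.5241, -0.1577, 0.085]
ee_rot: [-0.703, -0.074, 0.073, 0.704]
ft_force: [-0.2, 0.1, -1.3]
grip_width: 0.551
```

Emit:
send_rows --pt "30 0 0.001 0 0 0 0" --pt "30 0 0.002 0 0 0 0" --pt "30 0 0.002 0 0 0 0"

```text
clock: 13.63
position: [0.524, -0.1577, 0.0829]
ee_rot: [-0.703, -0.074, 0.073, 0.704]
ft_force: [0.3, -0.8, -1.8]
grip_width: 0.557
```

Emit:
send_rows --pt "30 0 0.001 0 0 0 0" --pt "30 0 0.001 0 0 0 0"

```text
clock: 13.8
position: [0.524, -0.1577, 0.0819]
ee_rot: [-0.703, -0.074, 0.073, 0.704]
ft_force: [0.5, -0.0, -2.0]
grip_width: 0.549
```

Emit:
send_rows --pt "30 0 0.001 0 0 0 0" --pt "30 0 0.001 0 0 0 0"

```text
clock: 13.97
position: [0.524, -0.1577, 0.0809]
ee_rot: [-0.703, -0.074, 0.073, 0.704]
ft_force: [-1.0, -0.4, -1.3]
grip_width: 0.553
```

Emit:
send_rows --pt "30 0 0.001 0 0 0 0" --pt "30 0 0.001 0 0 0 0"

```text
clock: 14.13
position: [0.524, -0.1577, 0.0799]
ee_rot: [-0.703, -0.074, 0.073, 0.704]
ft_force: [-0.2, -0.1, -1.7]
grip_width: 0.55
```

Emit:
send_rows --pt "30 0 0.001 0 0 0 0" --pt "30 0 0.001 0 0 0 0"

```text
clock: 14.3
position: [0.5242, -0.1578, 0.0791]
ee_rot: [-0.703, -0.074, 0.073, 0.704]
ft_force: [-0.9, -0.5, -0.4]
grip_width: 0.555
```

Emit:
send_rows --pt "30 0 0.001 0 0 0 0" --pt "30 0 0.001 0 0 0 0"

```text
clock: 14.47
position: [0.5242, -0.1578, 0.0782]
ee_rot: [-0.703, -0.074, 0.073, 0.704]
ft_force: [-1.6, 0.1, 2.7]
grip_width: 0.552
```

Emit:
send_rows --pt "30 0 0.001 0 0 0 0" --pt "30 0 0.001 0 0 0 0"

```text
clock: 14.63
position: [0.5243, -0.1578, 0.0773]
ee_rot: [-0.703, -0.074, 0.073, 0.704]
ft_force: [-1.6, 1.1, 5.2]
grip_width: 0.551
```

Emit:
send_rows --pt "30 0 0 0 0 0 0" --pt "30 0 0 0 0 0 0"

```text
clock: 14.8
position: [0.5243, -0.1578, 0.0774]
ee_rot: [-0.703, -0.074, 0.073, 0.704]
ft_force: [-1.2, 0.0, 5.0]
grip_width: 0.553
```

```bash
python3 see.py 4
```

```text
tcp 14.8 [ 0.5243 -0.1578  0.0774] 0.0011468307527899295
tcp [ 0.5243 -0.1578  0.0774]
[[-65. -62. -56. -53. -50. -47. -44. -41. -38. -35. -32. -29. -26. -23. -20. -17. -14. -11.  -8.  -5.  -2.   1.   4.   7.  10.  13.  16.  19.  22.  25.  28.  31.  34.  37.  40.  43.  46.  52.  55.
   58.]
 [ 33.  18.  18.  14.  15.  18.  15.  13.  17.  13.  14.  17.  14.  16.  16.  15.  24.  15.   6.   4.   2.   2.   5.   4.   6.   7.   3.   7.   9.  12.   9.  12.  11.  17.  14.  11.  11.  11.  40.
    5.]]
[[-35. -32. -29. -26. -23. -20. -17. -14. -11.  -8.  -5.  -2.   1.   4.   7.  10.  13.  16.  19.  22.  25.  28.  31.  34.]
 [  2.   2.   5.  11.  24.  11.  19.  21.  13.  21.  23.  18.  18.  17.  24.  19.  22.  37.  91.  66.  29.  14.   3.   3.]]
(array([ 0.5149, -0.1565,  0.2025]), np.float64(1.1754606377493284)) local [-0.0089  0.0021] 0.014331412356017911
```

View pics/s_4.png

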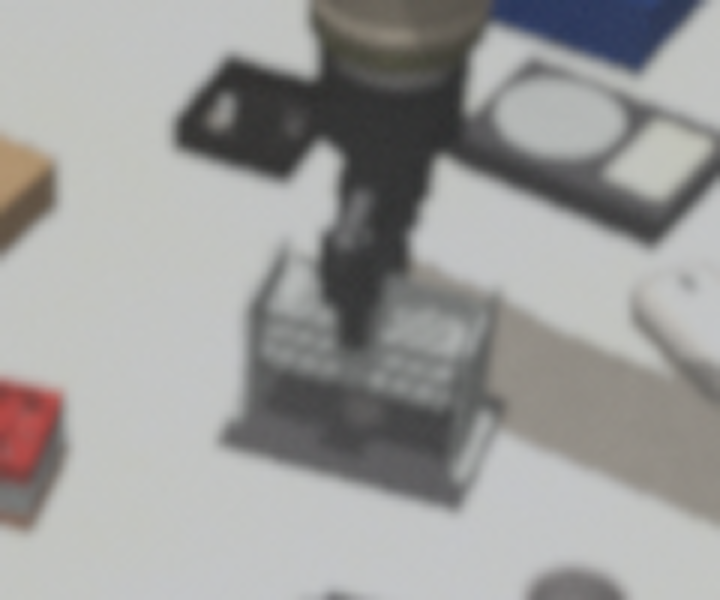

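Emit:
send_rows --pt "60 0 0 0 0 0 0" --pt "65 0 0 0 0 0 0" --pt "75 0 0 0 0 0 0" --pt "75 0 0 0 0 0 0" --pt "75 0 0 0 0 0 0" --pt "75 0 0 0 0 0 0"

```text
clock: 15.35
position: [0.5241, -0.1577, 0.077]
ee_rot: [-0.703, -0.074, 0.073, 0.704]
ft_force: [0.3, 0.5, 0.7]
grip_width: 0.749
```

Emit:
send_rows --pt "75 0 -0.01 0 0 0 0" --pt "75 0 -0.03 0 0 0 0" --pt "75 0 -0.06 0 0 0 0" --pt "75 0 -0.1 0 0 0 0" --pt "75 0 -0.12 0 0 0 0" --pt "75 0 -0.12 0 0 0 0" --pt "75 0 -0.12 0 0 0 0"

```text
clock: 15.93
position: [0.5246, -0.1581, 0.199]
ee_rot: [-0.703, -0.075, 0.072, 0.703]
ft_force: [0.6, 0.4, -0.6]
grip_width: 0.751
```

```bash
python3 - <<'E'
from workcell import *
from m import *
o=get_obs(); print(o["joint_pos"],o["position"])
print(rel(o,[.436,-.005,.18],Rdown(.205,1)))
E
```

```text
[ 0.5013  0.2    -0.3286  1.702   0.0659  1.2457  1.9371] [ 0.5246 -0.1581  0.199 ]
(array([-0.0551,  0.0187,  0.1681]), array([0.0003, 0.0032, 0.0052]))
```

Emit:
send_rows --pt "60 -0.014 0 0.04 0 0 0" --pt "60 -0.028 0 0.08 0 0 0" --pt "60 -0.042 0.0 0.12 0 0 0" --pt "60 -0.055 0.02 0.155 0 0 0" --pt "60 -0.055 0.05 0.168 0 0 0.005" --pt "60 -0.055 0.08 0.168 0 0 0.005" --pt "60 -0.055 0.08 0.168 0 0 0.005" --pt "60 -0.055 0.08 0.168 0 0 0.005"

```text
clock: 16.6
position: [0.4341, -0.005, 0.1162]
ee_rot: [-0.703, -0.071, 0.076, 0.704]
ft_force: [0.3, -0.9, 1.5]
grip_width: 0.6
```

```bash
python3 - <<'E'
from workcell import *
from m import *
from fit import *
o=get_obs(); print(o["joint_pos"],o["position"])
cy,sy=np.cos(.209),np.sin(.209); M=np.array([[cy,-sy],[sy,cy]])
for nm in("top","side"):
    c=camera(nm); np.savez(nm+"5.npz",**c);im=c["pixels"][:,:,::-1]
    X=cloud(c); Q=reg(X,[.43,-.24,.0],[.63,-.07,.13]); q=(Q[:,:2]-[.524,-.1567])@M
    for z0,z1 in((.085,.1025),(.103,.12)):
        k=(Q[:,2]>z0)&(Q[:,2]<z1)&(abs(q[:,1])<.03); h,e=np.histogram(q[k,0],bins=np.arange(-.074,.075,.003));print(nm,z0,np.c_[e[:-1]*1e3,h][h>0].T)
        h,e=np.histogram(q[k,1],bins=np.arange(-.05,.05,.003));print(np.c_[e[:-1]*1e3,h][h>0].T)
    k=(Q[:,2]>.085)&(abs(q[:,0]+.001)<.05)&(abs(q[:,1])<.02); A=np.c_[q[k],np.ones(k.sum())]; print("plane",np.linalg.lstsq(A,Q[k,2],rcond=None)[0])
    im=cv2.resize(im[130:290,220:380],None,fx=4,fy=4,interpolation=cv2.INTER_CUBIC); cv2.imwrite(f"pics/w_{nm}.png",im)
E
```

```text
[ 0.3736  0.0505 -0.4717  2.0527  0.0242  1.0506  1.6693] [ 0.4341 -0.005   0.1162]
top 0.085 [[-62. -59. -56. -53. -50. -47. -44. -41. -38. -35. -32. -29. -26. -23. -20. -17. -14. -11.  -8.  -5.  -2.   1.   4.   7.  10.  13.  16.  19.  22.  25.  28.  31.  34.  37.  40.  43.  46.  49.  52.
   58.  61.]
 [  1.  28.   6.   7.  21.  20.  19.  19.  18.  19.  18.  17.  20.  20.  18.  19.  18.  20.  18.  17.  19.  22.  18.  18.  17.  23.  17.  18.  18.  20.  20.  17.  19.  17.  19.  20.  17.  18.   5.
   30.  16.]]
[[-32. -29. -26. -23. -20. -17. -14. -11.  -8.  -5.  -2.   1.   4.   7.  10.  13.  16.  19.  22.  25.  28.]
 [  1.   5.  30.  41.  51.  37.  51.  41.  46.  39.  50.  44.  47.  42.  44.  44.  44.  47.  20.   4.   3.]]
top 0.103 [[61.]
 [ 1.]]
[[-29.]
 [  1.]]
plane [-0.0023  0.0018  0.0943]
side 0.085 [[-65. -62. -59. -56. -53.  13.  16.  19.  22.  25.  28.  31.  34.  37.  40.  43.  46.  52.  55.  58.]
 [ 14.  13.   1.   5.   3.   1.   1.   1.   1.   3.   5.   3.   6.   7.  13.  10.   7.   7.  20.   5.]]
[[-29. -26. -23. -20. -17. -14. -11.  -8.  -5.  -2.   1.   4.   7.  10.  13.  16.  19.  22.  25.]
 [  4.   2.   5.   2.   4.   9.   3.   6.   7.   4.   5.  10.   5.   8.   8.   6.  15.  16.   7.]]
side 0.103 []
[]
plane [-0.015  -0.0554  0.0934]
```

View pics/w_side.png

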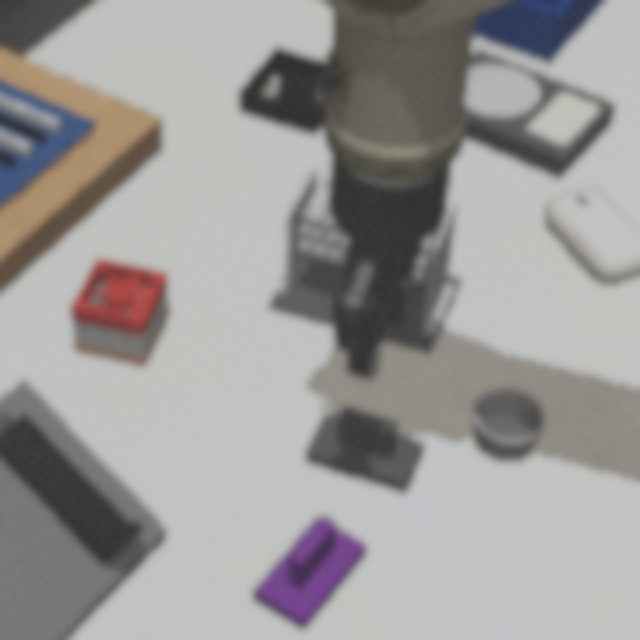

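View pics/w_top.png

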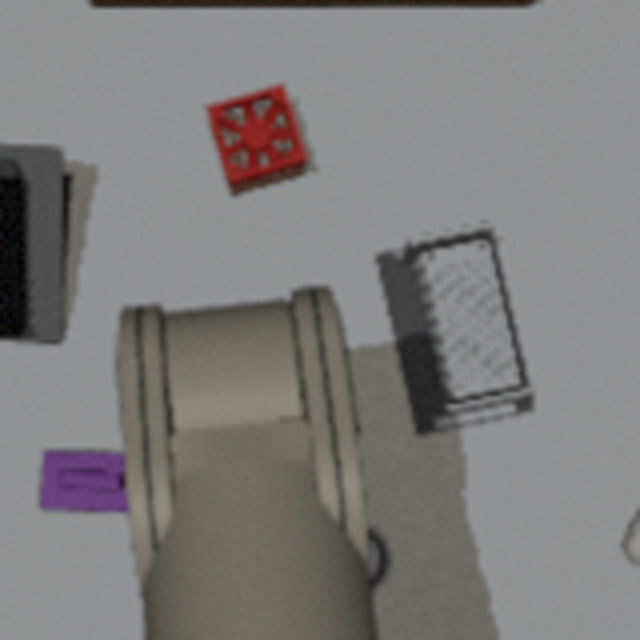

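```bash
python3 - <<'E'
from workcell import *
from m import *
o=get_obs(); print(o["position"],rel(o,[.4365,-.005,.022],Rdown(.205,1)))
E
```

```text
[ 0.4362 -0.0053  0.1183] (array([0.0005, 0.0963, 0.0001]), array([-0.0015,  0.0022, -0.0017]))
```

Emit:
send_rows --pt "50 0 0.03 0 0 0.002 0" --pt "50 0 0.06 0 0 0.002 0" --pt "50 0 0.08 0 0 0.002 0" --pt "50 0 0.09 0 0 0.002 0" --pt "50 0 0.096 0 0 0.002 0" --pt "50 0 0.096 0 0 0.002 0" --pt "50 0 0.096 0 0 0.002 0"

```text
clock: 17.28
position: [0.4362, -0.0048, 0.0223]
ee_rot: [-0.703, -0.072, 0.073, 0.704]
ft_force: [-0.3, -0.4, 0.2]
grip_width: 0.495
```

```bash
python3 - <<'E'
from workcell import *
from m import *
from fit import *
c=camera("side"); im=c["pixels"][:,:,::-1]
cv2.imwrite("pics/x_side.png",cv2.resize(im[190:280,260:370],None,fx=6,fy=6,interpolation=cv2.INTER_CUBIC))
E
```

```text
(no output)
```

View pics/x_side.png

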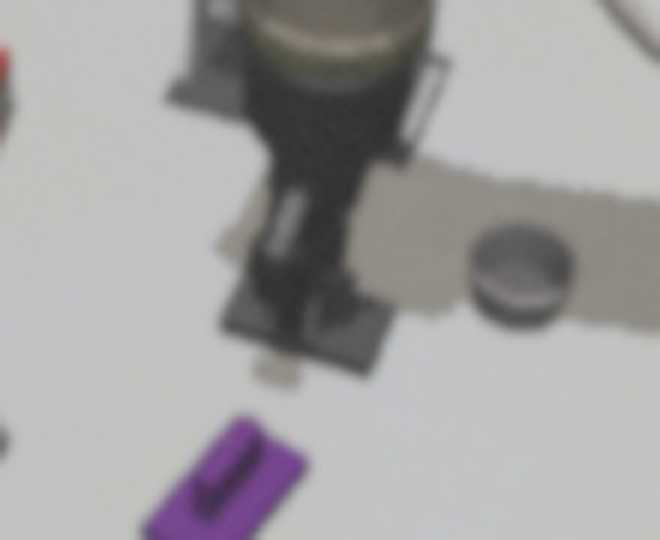

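Emit:
send_rows --pt "25 0 0 0 0 0 0" --pt "10 0 0 0 0 0 0" --pt "0 0 0 0 0 0 0" --pt "0 0 0 0 0 0 0" --pt "0 0 0 0 0 0 0" --pt "0 0 0 0 0 0 0" --pt "0 0 0 0 0 0 0" --squeeze 60

```text
clock: 17.92
position: [0.4359, -0.0048, 0.022]
ee_rot: [-0.703, -0.072, 0.073, 0.704]
ft_force: [-1.7, -0.1, 5.5]
grip_width: 0.127
```

Emit:
send_rows --pt "0 0 -0.01 0 0 0 0" --pt "0 0 -0.03 0 0 0 0" --pt "0 0 -0.06 0 0 0 0" --pt "0 0 -0.1 0 0 0 0" --pt "0 0 -0.14 0 0 0 0" --pt "0 0 -0.17 0 0 0 0" --pt "0 0 -0.17 0 0 0 0" --pt "0 0 -0.17 0 0 0 0"

```text
clock: 18.58
position: [0.4363, -0.0048, 0.1928]
ee_rot: [-0.703, -0.073, 0.073, 0.703]
ft_force: [0.1, 0.2, -4.8]
grip_width: 0.127
```

```bash
python3 - <<'E'
from workcell import *
from m import *
o=get_obs(); print(o["position"],rel(o,[.4359+.0866,-.0048-.1525,.19],Rdown(.209,1)))
E
```

```text
[ 0.4363 -0.0048  0.1928] (array([ 0.0532,  0.0028, -0.1669]), array([-0.0001, -0.0028,  0.0004]))
```

Emit:
send_rows --pt "0 0.01 0 -0.03 0 0 0" --pt "0 0.022 0 -0.07 0 0 0" --pt "0 0.034 0 -0.11 0 0 0" --pt "0 0.045 0 -0.14 0 0 0" --pt "0 0.05 0.0 -0.158 0 0 0" --pt "0 0.053 0.02 -0.167 0 -0.003 0" --pt "0 0.053 0.035 -0.167 0 -0.003 0" --pt "0 0.053 0.045 -0.167 0 -0.003 0" --pt "0 0.053 0.045 -0.167 0 -0.003 0" --pt "0 0.053 0.045 -0.167 0 -0.003 0"

```text
clock: 19.42
position: [0.5208, -0.1566, 0.1448]
ee_rot: [-0.702, -0.072, 0.076, 0.704]
ft_force: [-0.1, -0.4, -3.8]
grip_width: 0.131
```

Emit:
send_rows --pt "0 0 0 0 0 0 0" --pt "0 0 0 0 0 0 0"

```text
clock: 19.58
position: [0.5221, -0.1572, 0.1467]
ee_rot: [-0.703, -0.074, 0.075, 0.703]
ft_force: [-0.1, -0.9, -2.7]
grip_width: 0.124
```

```bash
python3 - <<'E'
from workcell import *
from m import *
from fit import *
o=get_obs(); print(o["position"],rel(o,[.4359+.0866,-.0048-.1525,.13],Rdown(.209,1)))
cy,sy=np.cos(.209),np.sin(.209); M=np.array([[cy,-sy],[sy,cy]])
c=camera("side"); im=c["pixels"][:,:,::-1]
cv2.imwrite("pics/y_side.png",cv2.resize(im[130:230,250:370],None,fx=6,fy=6,interpolation=cv2.INTER_CUBIC))
X=cloud(c); Q=reg(X,[.43,-.24,.112],[.63,-.07,.148]); q=(Q[:,:2]-[.524,-.1567])@M
h,e=np.histogram(Q[:,2],bins=np.arange(.1,.15,.003));print(np.c_[e[:-1]*1e3,h][h>0].T)
k=Q[:,2]<.14
h,e=np.histogram(q[k,0],bins=np.arange(-.074,.075,.003));print(np.c_[e[:-1]*1e3,h][h>0].T)
h,e=np.histogram(q[k,1],bins=np.arange(-.05,.05,.003));print(np.c_[e[:-1]*1e3,h][h>0].T)
E
```

```text
[ 0.5221 -0.1572  0.1467] (array([ 0.0004,  0.0167, -0.0002]), array([-0.0007,  0.0008, -0.0013]))
[[124. 127. 130. 133. 136. 139. 142. 145.]
 [ 17.  16.  24.  38. 118.  39.   4.  10.]]
[[-47. -44. -41. -38. -35. -32. -29. -26. -23. -20. -17. -14. -11.  -8.  -5.  -2.   1.   4.   7.  10.  13.  16.  19.  22.  25.  28.  31.  34.]
 [  4.  16.   9.  11.  13.  11.  11.   8.   8.   4.   8.   7.   6.   5.   6.   7.   5.   7.   6.   7.   6.   8.   9.   9.  13.   8.  10.   7.]]
[[-23. -20. -17. -14. -11.  -8.  -5.  -2.   1.   4.   7.  10.  13.  16.  19.  22.  25.]
 [  4.   4.   4.   7.   8.   4.  12.   9.   7.  16.  13.  14.  19.  34.  61.  12.   1.]]
```

View pics/y_side.png

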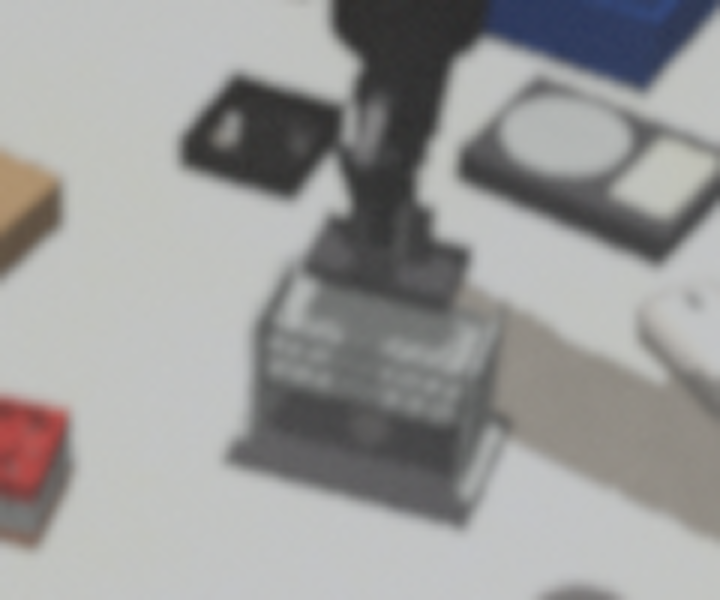

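Emit:
send_rows --pt "0 0.001 0.005 0 0 0 0" --pt "0 0.001 0.01 0 0 0 0" --pt "0 0.001 0.015 0 0 0 0" --pt "0 0.001 0.02 0 0 0 0" --pt "0 0.001 0.024 0 0 0 0" --pt "0 0.001 0.026 0 0 0 0" --pt "0 0.001 0.026 0 0 0 0" --pt "0 0.001 0.026 0 0 0 0"

```text
clock: 20.3
position: [0.5225, -0.1572, 0.1197]
ee_rot: [-0.703, -0.073, 0.075, 0.704]
ft_force: [0.4, 0.2, -3.1]
grip_width: 0.124
```

Emit:
send_rows --pt "0 0 0.001 0 0 0 0" --pt "0 0 0.001 0 0 0 0"

```text
clock: 20.47
position: [0.5226, -0.1572, 0.1189]
ee_rot: [-0.703, -0.073, 0.075, 0.704]
ft_force: [-0.3, -0.0, -3.4]
grip_width: 0.127
```

Emit:
send_rows --pt "0 0 0.001 0 0 0 0" --pt "0 0 0.001 0 0 0 0"

```text
clock: 20.63
position: [0.5225, -0.1572, 0.1177]
ee_rot: [-0.703, -0.073, 0.075, 0.704]
ft_force: [1.0, 0.4, -3.1]
grip_width: 0.125
```

Emit:
send_rows --pt "0 0 0.001 0 0 0 0" --pt "0 0 0.001 0 0 0 0"

```text
clock: 20.8
position: [0.5227, -0.1572, 0.1169]
ee_rot: [-0.703, -0.073, 0.075, 0.704]
ft_force: [-0.2, 0.6, -2.5]
grip_width: 0.126
```

Emit:
send_rows --pt "0 0 0.001 0 0 0 0" --pt "0 0 0.001 0 0 0 0"

```text
clock: 20.97
position: [0.5227, -0.1572, 0.116]
ee_rot: [-0.703, -0.073, 0.075, 0.704]
ft_force: [-0.6, -0.3, 0.8]
grip_width: 0.128
```

Emit:
send_rows --pt "0 0 0.001 0 0 0 0" --pt "0 0 0.001 0 0 0 0"

```text
clock: 21.13
position: [0.5227, -0.1572, 0.1151]
ee_rot: [-0.703, -0.073, 0.075, 0.704]
ft_force: [-1.0, 0.1, 3.5]
grip_width: 0.13
```

Emit:
send_rows --pt "0 0 0 0 0 0 0" --pt "0 0 0 0 0 0 0" --pt "18 0 0 0 0 0 0" --pt "25 0 0 0 0 0 0" --pt "40 0 0 0 0 0 0" --pt "40 0 0 0 0 0 0" --pt "40 0 0 0 0 0 0"

```text
clock: 21.72
position: [0.5225, -0.1572, 0.1147]
ee_rot: [-0.703, -0.073, 0.075, 0.704]
ft_force: [0.5, 0.6, 0.4]
grip_width: 0.405
```

Emit:
send_rows --pt "40 0 -0.01 0 0 0 0" --pt "40 0 -0.03 0 0 0 0" --pt "40 0 -0.06 0 0 0 0" --pt "40 0 -0.1 0 0 0 0" --pt "40 0 -0.14 0 0 0 0" --pt "40 0 -0.16 0.03 0 0 0" --pt "40 0 -0.16 0.07 0 0 0" --pt "40 0 -0.16 0.11 0 0 0" --pt "40 0 -0.16 0.14 0 0 0" --pt "40 0 -0.16 0.14 0 0 0"

```text
clock: 22.55
position: [0.493, -0.0133, 0.2765]
ee_rot: [-0.702, -0.077, 0.077, 0.704]
ft_force: [0.8, 0.1, 0.4]
grip_width: 0.399
```

Emit:
send_rows --pt "40 0 0 0 0 0 0" --pt "40 0 0 0 0 0 0"

```text
clock: 22.72
position: [0.494, -0.0211, 0.2755]
ee_rot: [-0.703, -0.073, 0.074, 0.703]
ft_force: [-0.3, -1.4, -0.7]
grip_width: 0.395
```

```bash
python3 - <<'E'
from workcell import *
from m import *
from fit import *
o=get_obs(); print(o["position"],o["grip_width"],o["joint_velocities"])
cy,sy=np.cos(.209),np.sin(.209); M=np.array([[cy,-sy],[sy,cy]])
for nm in("top","side"):
    c=camera(nm);im=c["pixels"][:,:,::-1]
    cv2.imwrite(f"pics/z_{nm}.png",cv2.resize(im[130:270,170:370],None,fx=4,fy=4,interpolation=cv2.INTER_CUBIC))
    X=cloud(c); Q=reg(X,[.43,-.24,.08],[.63,-.07,.16]); q=(Q[:,:2]-[.524,-.1567])@M
    for z0,z1 in((.1025,.115),(.085,.101)):
        k=(Q[:,2]>z0)&(Q[:,2]<z1)&(abs(q[:,1])<.03); h,e=np.histogram(q[k,0],bins=np.arange(-.074,.075,.003));print(nm,z0,np.c_[e[:-1]*1e3,h][h>0].T)
        h,e=np.histogram(q[k,1],bins=np.arange(-.05,.05,.003));print(np.c_[e[:-1]*1e3,h][h>0].T)
    k=(Q[:,2]>.13); print("rib",q[k].mean(0),Q[k,2].mean(),k.sum())
E
```

```text
[ 0.494  -0.0211  0.2755] 0.39546856565470623 [ 0.0138  0.013   0.0158 -0.0017 -0.0002 -0.003  -0.0016]
top 0.1025 [[-41. -38. -35. -32. -29. -26. -23. -20. -17. -14. -11.  -8.  -5.  -2.   1.   4.   7.  10.  13.  16.  19.  22.  25.  28.  31.  34.  37.  40.  58.]
 [ 11.  18.  19.  17.  19.  18.  17.  11.  10.  12.  12.  12.  12.  10.  12.  10.  11.  11.  11.  11.  11.  13.  14.  18.  16.  17.  17.   1.   1.]]
[[-26. -23. -20. -17. -14. -11.  -8.  -5.  -2.   1.   4.   7.  10.  13.  16.  19.]
 [  2.  23.  32.  34.  28.  14.  14.  12.  11.  13.  28.  34.  31.  33.  32.  31.]]
top 0.085 [[-62. -59. -56. -53. -50. -47. -44. -41. -38. -35. -32. -29. -23. -20. -17. -14. -11.  -8.  -5.  -2.   1.   4.   7.  10.  22.  40.  43.  46.  49.  52.  58.  61.]
 [  1.  25.   7.   7.  19.  20.  19.  13.   1.   1.   1.   2.   2.   1.   1.   2.   1.   1.   1.   2.   1.   1.   1.   1.   2.   4.  17.  15.  16.   4.  23.  12.]]
[[-32. -29. -26. -23. -20. -17. -14. -11.  -8.  -5.  -2.   1.   4.   7.  10.  13.  16.  19.  22.  25.  28.]
 [  1.   5.  11.  12.  11.  14.  12.  15.  13.  11.  13.  13.  12.   9.  17.
[... 506 characters left out ...]
  28.  17.  14.  17.  21.  22.   7.]]
side 0.085 [[-65. -62. -56. -53. -50. -47. -44. -41. -38. -35. -32. -29. -26. -23. -20. -17. -14. -11.  -8.  -5.  -2.   1.   4.   7.  10.  13.  16.  19.  22.  25.  28.  31.  34.  37.  40.  43.  46.  52.  55.
   58.]
 [ 14.  13.   8.  12.  11.  12.  14.   4.   4.   4.   3.   5.   3.   5.   4.   3.   5.   3.   4.   4.   4.   4.   4.   3.   3.   2.   4.   4.   4.   4.   4.   3.   4.   4.   7.   8.   8.  14.  16.
    4.]]
[[-26. -23. -20. -17. -14. -11.  -8.  -5.  -2.   1.   4.   7.  10.  13.  16.  19.  22.  25.  28.]
 [  7.   8.   7.   7.   7.   6.   5.   9.   7.  10.   5.   9.   9.  14.  27.  64.  32.   7.   3.]]
rib [-0.0039  0.0021] 0.1374116445088268 61
```

View pics/z_side.png

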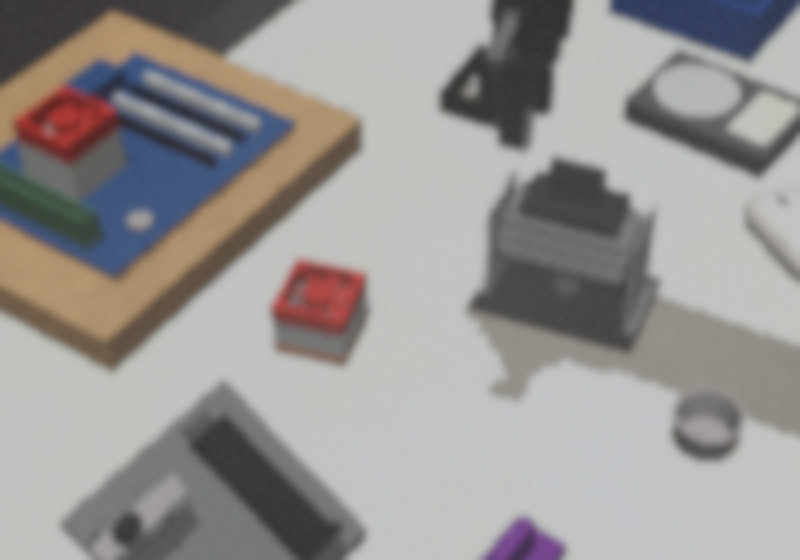

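View pics/z_top.png

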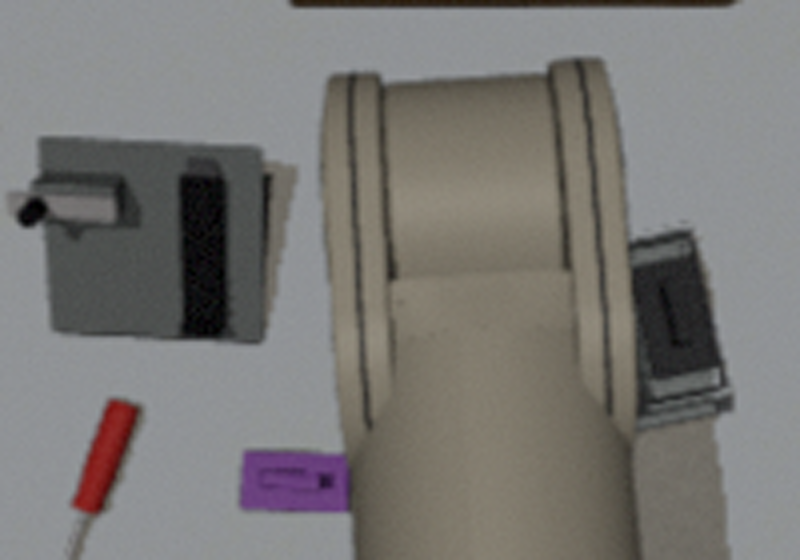

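The side view shows the weight upright and centred on the drive in the rack (around pixel 575,200 in the crop). The latch bar and knob are aside (130,525), and the cooler and tin have not moved. Handing in.

```bash
python3 -c "
from workcell import *
print(hand_in())"
```

```text
the job is handed in; nothing more can be done
None
```

I slid the latch to its stop, put the drive on the pile in the rack, set the weight on its middle, and handed the job in at about 23 s of the 64 s allowed. `hand_in()` gave no verdict, so these results come from my own last checks.

- **Latch:** I gripped the knob and moved it about 41 mm until it met the stop, then backed off about 2 mm while still gripping it. In the last pictures it is still aside.
- **Drive:** I lowered it until the pile pressed back with about 6–7 N, then let go. It lies level, with its top about 94 mm above the table. It is within about 1 mm of the rack's centre along its length and about 2 mm across.
- **Weight:** I set it down with about 7 N of contact and let go. It stands upright, within about 2 mm of the drive's centre.
- **Everything else:** The gripper is clear of everything, and I saw no bystander moved in the views I checked. I did not measure their positions against the start.

- **Camera disagreement:** The two cameras disagree by about 4 mm along x. I got the placements by comparing positions within the same camera, so that error mostly cancels.
- **Half turn:** My first approach brought the wrist and another joint close to their range limits. I turned the gripper half round before touching anything, with no effect on the scene.

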